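Put the mixed-up bench things back on their own instruments

TASK

The four things on the small instruments have been mixed up, each standing on another one's instrument. Swap them round, one at a time, until the steel weight stands on the balance pan, the steel beaker on the white hotplate, the white-capped jar on the round rubber platform of the shaker and the small reagent vial on the finned aluminium cooler, each upright in the middle of its instrument's top. The cork block is free for parking a thing meanwhile; do not tip anything over.

Things in the scene. Friction and masses are not known exactly. Their poses are not given: they have to be found in the camera images.
- weight: Stainless steel calibration weight, loose, 0.19 to 0.33 kg, upright: a solid cylinder 38 mm across and 40 mm high with a neck and a knob 24 mm across on top, 58 mm high in all. Origin at the centre of its underside, z up along its axis. Belongs on the balance.
- beaker: Open round stainless steel beaker, loose, 0.09 to 0.16 kg, upright: 54 mm across outside, straight up to 60 mm, then flaring to a rim 58 mm across at 65 mm; wall 3 mm. Origin at the centre of its underside, z up along its axis. Belongs on the hotplate.
- jar: Round closed jar with a paper label and a white cap, loose, 0.07 to 0.13 kg, upright: 44 mm across, 62 mm high. Origin at the centre of its underside, z up along its axis. Belongs on the shaker.
- vial: Small reagent vial with a blue plastic cap, loose, 0.013 to 0.024 kg, upright: 23 mm across, 46 mm high. Origin at the centre of its underside, z up along its axis. Belongs on the cooler.
- balance: Small white balance, 110 x 90 mm, dark display strip in front, with a round flat steel pan 76 mm across whose top is 40 mm above the bench. Fixed to the bench; stands in a different place each time. Origin on the bench under the centre of the pan; x points to its back, z up.
- hotplate: Small grey hotplate, 96 x 92 mm, two black knobs in front, with a square flat white ceramic plate 76 x 76 mm whose top is 40 mm above the bench. Fixed to the bench; stands in a different place each time. Origin on the bench under the centre of the plate; x points to its back, z up.
- shaker: Small round grey shaker, 92 mm across, with a small switch box in front and a round flat black rubber platform 76 mm across whose top is 40 mm above the bench. Fixed to the bench; stands in a different place each time. Origin on the bench under the centre of the platform; x points to its back, z up.
- cooler: Finned aluminium cooler block, 84 x 84 mm, open fins between two plates; its flat square top is 40 mm above the bench. Fixed to the bench; stands in a different place each time. Origin on the bench under the centre of the block; x points to its back, z up.
- cork_block: Plain square cork block, 95 x 95 mm, 30 mm high with a flat top, empty at the start: the free spot. Fixed to the bench; stands in a different place each time. Origin at the centre of its underside, z up.
Mind the look-alikes: they are no part of the job. What is meant by the vial is not orange, and is the smaller of those in its own colour.

How it is judged:
At the end, for the whole second after the job is handed in: The weight stands on the balance, the beaker on the hotplate, the jar on the shaker and the vial on the cooler, each with its axis within 15 mm of the centre of the instrument's top, resting on that top (height within 6 mm), upright within 0.12 rad, let go and at rest (horizontal distance between weight and balance below 0.015 m and z of weight in the frame of balance between 0.034 and 0.046 m and angle between each of weight, beaker, jar, vial's own z axis and vertical below 0.12 rad and linear speed of each of weight, beaker, jar, vial below 0.02 m/s and contact force between each of weight, beaker, jar, vial and the fingers below 0.1 N and horizontal distance between beaker and hotplate below 0.015 m and z of beaker in the frame of hotplate between 0.034 and 0.046 m and horizontal distance between jar and shaker below 0.015 m and z of jar in the frame of shaker between 0.034 and 0.046 m and horizontal distance between vial and cooler below 0.015 m and z of vial in the frame of cooler between 0.034 and 0.046 m); the robot touches nothing.
It fails at once if one of the four things is tipped over (tilted more than 0.8 rad) (angle between any of weight, beaker, jar, vial's own z axis and vertical above 0.8 rad).
It also fails if it takes over 141 s, if anything falls off the work surface, if the arm or the gripper's body presses on something with over 40 N, if the wrist force passes 120 N, or if a joint passes its speed limit or range.

ROBOT

A 6-joint arm with a two-finger parallel gripper is mounted at the origin on a cart in front of the work surface, level with it; the furniture and walls round the work are solid. World frame = base frame: x ahead of the robot, y to its left, z up, the work surface at z = 0. Lengths are in m, angles in rad, forces in N, time in s.
With the tool pointing down it reaches from about 0.4 to 0.825 m from the base axis. Payload 7 kg.
Tool frame: the origin (TCP) lies at the centre of the arm's flange, where the gripper is bolted on; the fingertips stand 178 mm ahead of it and the grasp point (between the pads) lies 159 mm ahead of it; x points along the fingers, z is the direction in which the jaws open and shut, and the axes are right-handed (so a half turn about x gives the same grasp; the last joint's range is limited). The gripper opens to 88 mm and grips with 3 to 60 N. Pads are 19 mm wide; open, the fingers measure 130 mm over their backs; the gripper's body (78 mm by 193 mm) begins 47 mm behind the grasp point.
Start: joints at [1.576, 0.359, 0.012, 0, -1.224, -0.288], TCP at [0.188, 0.648, 0.405] pointing down, gripper open.
Joint ranges: [-3.07, 3.07], [-1.43, 2.12], [-1.02, 1.25], [-3.03, 1.67], [-3.05, -0], [-3.03, 3.03]. Speed limits (rad/s): [2.39, 2.39, 3.01, 3.14, 3.14, 3.14].

INTERFACE

Orientations are given as [roll, pitch, yaw] about the fixed x, y, z axes, in that order (R = Rz(yaw) Ry(pitch) Rx(roll)).
In Python, from station import telemetry, optics, job_done, finder gives the robot as it stands.
- The arm moves only by the tool play_rows, never from a script. Its argument "steps" is a list of rows, each an object of numbers: "gripper": the opening, from 0 (shut) to 1 (fully open); "tx", "ty", "tz": the shift along the tool's x, y, z in units of 25 mm (1.0 is 25 mm); "ax", "ay", "az": the turn, a rotation vector about the tool's x, y, z in units of 6 degrees (1.0 is 6 degrees). In form: [{"gripper": .., "tx": .., "ty": .., "tz": .., "ax": .., "ay": .., "az": ..}, ...]. A call has 1 to 20 rows; each row shifts and turns the commanded pose from where the row before left it, along the tool's axes as they then stand; what a row does not reach is not made up. A row lasts 1/12 s, in which the tool goes at most 41.7 mm and 7.16 degrees, less where a joint would pass 70% of its speed; a pose out of reach is approached as far as the arm can. A call is refused whole if a number of a shift passes 1 or a number of a turn 1, either way. A call with a gripper value outside its range is refused whole. The fingers move at their own pace and stop on an object; "newtons" is the grip in N (left out, the last holds). Time passes only in rows, so rows that do not move let the fingers close. It gives the time, the measured TCP pose, the force and the opening at its end, in the units of the state.
- telemetry.get_state(): the state, without advancing time (a new reading comes with each control period).
- optics.grab_frame(name): name is "side" or "top" or "wrist"; returns the picture (420x560x3 uint8, red, green, blue); there is no depth.
- optics.calibration(name): a dict with "fx", "fy", "cx", "cy" (pixels), "T" (4x4, takes a point from camera to world coordinates); the wrist camera has in their place "mount" (4x4, takes a point from camera to tool coordinates, whose origin is the TCP and whose axes are the tool frame's). Camera axes: x right, y down, z forward; pixel columns grow to the right and rows downward; lengths in m; the calibration is good to about 2 mm. A picture is of the moment at which its call begins: read the wrist's pose just before it. calibration takes no time and is no camera call.
- job_done(): hands the job in, once; it reports no verdict.
Trained networks look in the newest picture that a camera, given by its name, has taken for a name from the list of things; names that differ only in an ending like _2 or _b are one class to them, and where a whole thing is asked for, a point or a joint stands for the part that bears it (a point fixed in the world has none). Each returns a list of dicts, best first, with "confidence" (0 to 1); they miss things now and then, are a little off and sometimes report something else, mostly with a low value. They report only what shows in the picture. A call takes as long as a camera call. They do not tell look-alikes from the thing itself.
- finder.look_for(query, camera): "extent" ([left, top, right, bottom] in pixels, round what is visible of it).
- finder.silhouettes(query, camera): "pixels" (420x560 bool, what is visible of it) and "extent" ([left, top, right, bottom] in pixels, round what is visible of it).
- finder.pinpoint(query, camera): "location" ([row, column] in pixels: a listed point, or the origin of a listed thing).
The state is a dict: "t": time; "q": joint angles; "qd": joint speeds; "joint_efforts": joint torques, N m; "eef_pos": TCP position; "ee_rot": TCP orientation; "force": force on the tool from outside, world axes, zero at the start; "moment": the same for the moment, N m; "width": finger opening in m.
Only numpy, scipy, OpenCV 4.12 (cv2) and the standard library are available. Lean on these libraries where they do the work, as an engineer would, in place of code of your own. Each camera call takes 0.05 s, during which the arm holds its last target.

## Working session

There is one attempt and no reset: what is moved stays moved. The work goes in short steps, Python scripts to look and compute and a tool call to move; the robot and the scene stay as the last step left them, time stands still between calls to the robot, and variables do not carry over. Pictures are saved under pics/ and viewed, and the job is handed in when it is done.

Besides the shell and the picture viewer there is one more tool, called after ">>>" in YAML: its name, and indented under it one key for each argument. play_rows: Moves the arm, as the interface text tells. Its arguments: {"type":"object","properties":{"steps":{"type":"array"},"newtons":{"type":"number"}},"required":["steps"]}

```bash
mkdir -p pics; ls; python3 - <<'E'
from station import telemetry, optics
import cv2, numpy as np
s=telemetry.get_state(); print(s)
for n in("top","side","wrist"):
    im=optics.grab_frame(n); cv2.imwrite(f"pics/{n}0.png",im[:,:,::-1])
    c=optics.calibration(n); print(n,{k:np.round(v,4).tolist() for k,v in c.items()})
E
```

```text
pics
{'t': 0.0, 'q': array([ 1.57606274e+00,  3.59385084e-01,  1.10554782e-02, -3.38033828e-04,
       -1.22414512e+00, -2.88096213e-01]), 'qd': array([-0.00170817, -0.00107447, -0.00041503,  0.00142774,  0.00045098,
        0.00188483]), 'joint_efforts': array([ 2.82479086e-04, -5.82724750e+01,  2.93055439e+01,  6.99741125e+00,
        6.92023285e-03, -1.56121405e-04]), 'eef_pos': array([0.1883265 , 0.64798312, 0.40372433]), 'ee_rot': array([ 0.10100509,  1.5690881 , -1.75273616]), 'force': array([-0.73019708,  0.11957163,  0.69382184]), 'moment': array([-0.02894158,  0.00515758,  0.00139494]), 'width': 0.08759760279849937}
top {'fx': 442.4772, 'fy': 442.4772, 'cx': 277.9555, 'cy': 208.3988, 'T': [[-0.0005, -0.9968, 0.0797, 0.5122], [-0.9999, 0.0015, 0.0128, -0.0301], [-0.0129, -0.0797, -0.9967, 1.1191], [0.0, 0.0, 0.0, 1.0]]}
side {'fx': 430.3032, 'fy': 430.3032, 'cx': 271.2737, 'cy': 208.3597, 'T': [[-0.9673, -0.0889, 0.2374, 0.3093], [-0.2526, 0.4133, -0.8749, 1.0175], [-0.0203, -0.9063, -0.4222, 0.5775], [0.0, 0.0, 0.0, 1.0]]}
wrist {'fx': 292.8251, 'fy': 292.8251, 'cx': 281.6497, 'cy': 209.7521, 'mount': [[-0.0003, -0.2677, 0.9635, 0.0209], [0.0002, -0.9635, -0.2677, 0.0728], [1.0, 0.0001, 0.0003, -0.0004], [0.0, 0.0, 0.0, 1.0]]}
```

View pics/top0.png

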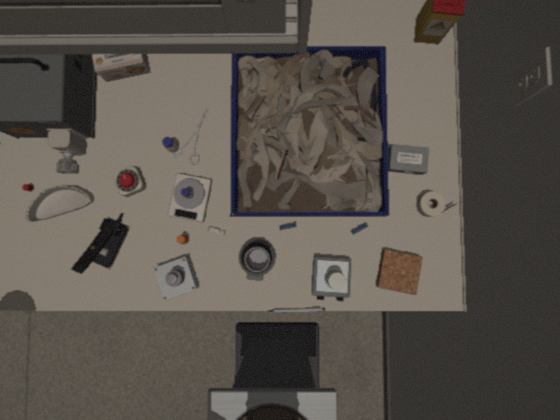

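View pics/side0.png

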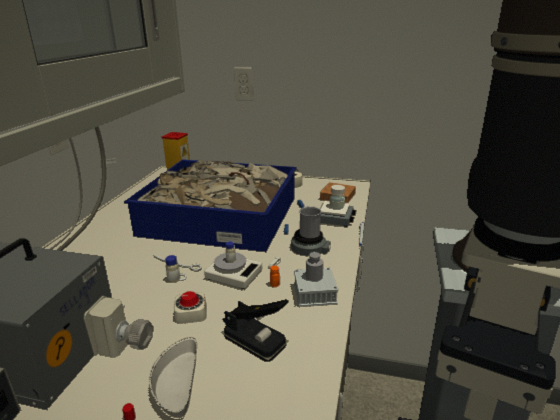

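View pics/wrist0.png

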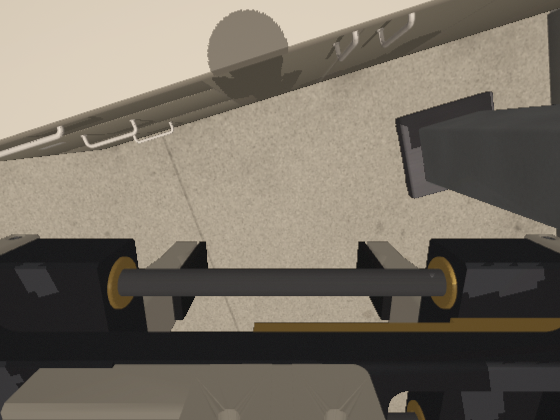

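```bash
cat > h.py <<'E'
import numpy as np, cv2
from station import telemetry, optics, finder
from scipy.spatial.transform import Rotation as R
def ray(n,rc,z):
    c=optics.calibration(n); T=np.array(c["T"]); d=T[:3,:3]@np.array([(rc[1]-c["cx"])/c["fx"],(rc[0]-c["cy"])/c["fy"],1]); o=T[:3,3]
    return o+d*(z-o[2])/d[2]
E
python3 - <<'E'
from h import *
H=dict(weight=.04,beaker=.04,jar=.04,vial=.04,balance=.0,hotplate=.0,shaker=.0,cooler=.0,cork_block=.0)
for n in("top","side"):
    im=optics.grab_frame(n)
    for k,z in H.items():
        for d in finder.pinpoint(k,n)[:3]:
            if d["confidence"]>.2: print(n,k,round(d["confidence"],2),np.round(d["location"],1),np.round(ray(n,d["location"],z),3)[:2])
    b=im[:,:,::-1]
    if n=="top": cv2.imwrite("pics/topc.png",cv2.resize(np.clip(b[120:310,110:440]*1.8,0,255).astype(np.uint8),None,fx=2.4,fy=2.4,interpolation=2))
    else: cv2.imwrite("pics/sidec.png",cv2.resize(b[160:320,140:380],None,fx=3.3,fy=3.3,interpolation=2))
E
```

```text
top weight 0.67 [276.9 178. ] [0.432 0.226]
top beaker 0.67 [258.3 258.1] [0.477 0.032]
top jar 0.61 [279.9 334.4] [ 0.425 -0.152]
top vial 0.49 [241.  184.8] [0.519 0.211]
top vial 0.44 [146.7 175.4] [0.752 0.238]
top vial 0.41 [193.2 191.2] [0.636 0.197]
top balance 0.85 [193.9 189.8] [0.639 0.209]
top hotplate 0.63 [273.  330.6] [ 0.439 -0.147]
top shaker 0.89 [258.3 255. ] [0.476 0.042]
top shaker 0.68 [277.4 176.9] [0.428 0.238]
top cooler 0.73 [277.3 176.1] [0.428 0.24 ]
top cork_block 0.64 [271.5 398.2] [ 0.443 -0.316]
top cork_block 0.36 [277.6 175.8] [0.428 0.241]
side weight 0.78 [278.  311.6] [0.434 0.234]
side beaker 0.92 [234.  313.5] [0.463 0.034]
side jar 0.79 [204.7 338.1] [ 0.422 -0.163]
side vial 0.89 [283.9 172.5] [0.723 0.324]
side vial 0.63 [261.5 233.5] [0.624 0.208]
side vial 0.51 [284.1 272.3] [0.512 0.276]
side balance 0.85 [276.8 228.7] [0.636 0.215]
side hotplate 0.75 [218.6 335.9] [ 0.426 -0.15 ]
side shaker 0.8 [246.7 309.3] [0.474 0.033]
side cooler 0.9 [292.8 315.5] [0.425 0.231]
side cork_block 0.75 [194.5 338.4] [ 0.44  -0.335]
```

View pics/topc.png

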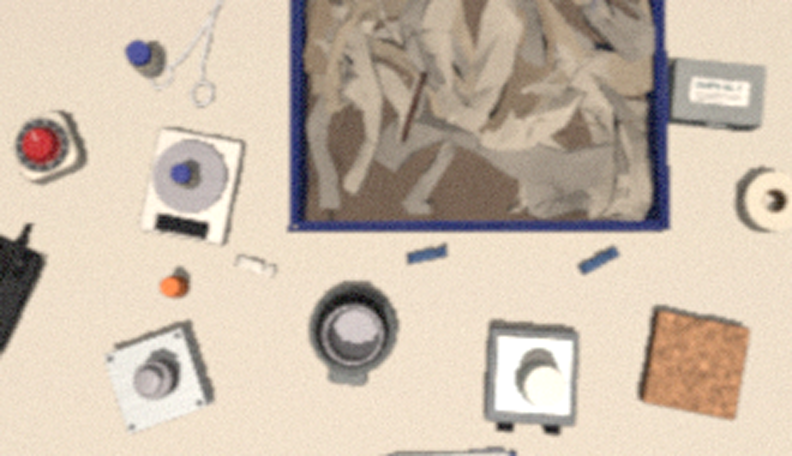

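View pics/sidec.png

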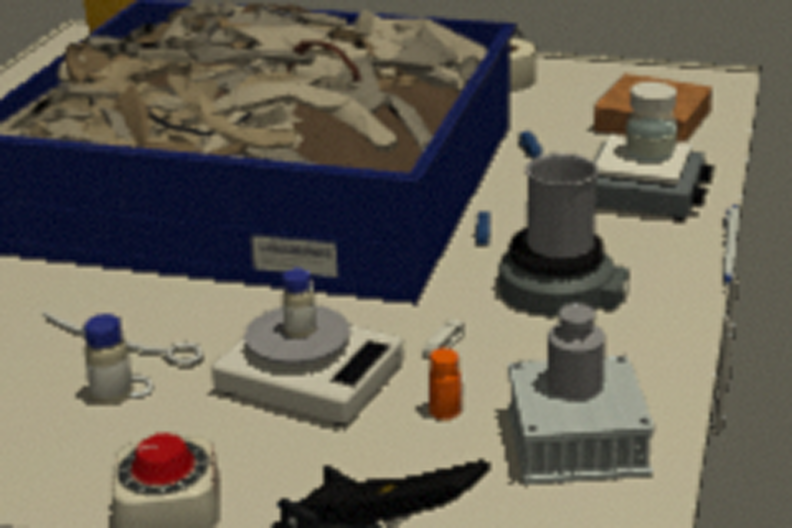

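```bash
cat > ov.py <<'E'
from h import *
def proj(n,P):
    c=optics.calibration(n);T=np.linalg.inv(np.array(c["T"]));p=(T[:3,:3]@np.array(P).T).T+T[:3,3]
    return np.c_[c["fx"]*p[:,0]/p[:,2]+c["cx"],c["fy"]*p[:,1]/p[:,2]+c["cy"]]
t=np.linspace(0,2*np.pi,40)
def circ(x,y,z,d): return np.c_[x+d/2*np.cos(t),y+d/2*np.sin(t),0*t+z]
def sq(x,y,z,s,a):
    q=np.array([[1,1],[1,-1],[-1,-1],[-1,1],[1,1]])*s/2; c,s_=np.cos(a),np.sin(a)
    return np.c_[x+q[:,0]*c-q[:,1]*s_,y+q[:,0]*s_+q[:,1]*c,0*q[:,0]+z]
def draw(n,shapes,crop,f,fn,gain=1.6,im=None):
    im=optics.grab_frame(n) if im is None else im
    x0,y0,x1,y1=crop; b=np.clip(im[y0:y1,x0:x1,::-1]*gain,0,255).astype(np.uint8)
    b=cv2.resize(b,None,fx=f,fy=f,interpolation=cv2.INTER_CUBIC)
    for i,s in enumerate(shapes):
        p=((proj(n,s)-[x0,y0]+.5)*f*16).astype(np.int32)
        cv2.polylines(b,[p.reshape(-1,1,2)],False,[(0,0,255),(0,255,0),(255,0,255)][i%3],1,cv2.LINE_AA,4)
    return b
E
cat > scene.py <<'E'
from ov import *
I=dict(balance=(.637,.207),hotplate=(.4275,-.1475),shaker=(.469,.037),cooler=(.428,.238),cork=(.444,-.318))
O=dict(weight=(.43,.232),beaker=(.465,.034),jar=(.42,-.159),vial=(.63,.207))
A=dict(hotplate=.0,cooler=.35,cork=-.2)
def shapes():
    s=[]
    for k,(x,y) in I.items():
        if k in("balance","shaker"): s.append(circ(x,y,.04,.076))
        else: s.append(sq(x,y,*{"hotplate":(.04,.076),"cooler":(.04,.084),"cork":(.03,.095)}[k],A[k]))
    for k,(d,h) in dict(weight=(.024,.058),beaker=(.058,.065),jar=(.044,.062),vial=(.023,.046)).items():
        s.append(circ(*O[k],.04+h,d))
        s.append(circ(*O[k],.04,{"weight":.038,"beaker":.054}.get(k,d)))
    return s
def go(tag):
    for n,w in (("top",[(150,165,220,225),(300,250,360,305),(230,230,285,285),(145,250,205,305),(370,240,430,300)]),("side",[(200,235,270,290),(310,180,360,230),(285,200,340,260),(290,245,345,305),(310,175,370,215)])):
        im=optics.grab_frame(n)
        L=[cv2.copyMakeBorder(cv2.resize(draw(n,shapes(),c,6,"",1.8 if n=="top" else 1.2,im),(390,int(390*(c[3]-c[1])/(c[2]-c[0])))),0,0,0,6,0) for c in w]
        h=300
        L=[cv2.resize(l,(264,h)) if 0 else cv2.resize(l,None,fx=.68,fy=.68) for l in L]
        m=max(l.shape[0] for l in L); L=[cv2.copyMakeBorder(l,0,m-l.shape[0],0,0,0) for l in L]
        L.append(L[0]*0)
        mx=np.vstack([np.hstack(L[:3]),np.hstack(L[3:6])]) if all(l.shape==L[0].shape for l in L) else np.vstack([np.hstack(L[:3])])
        cv2.imwrite(f"pics/{n}_{tag}.png",mx); print(mx.shape)
E
python3 - <<'E'
from scene import *
go("a")
E
```

```text
(530, 807, 3)
(578, 807, 3)
```

View pics/top_a.png

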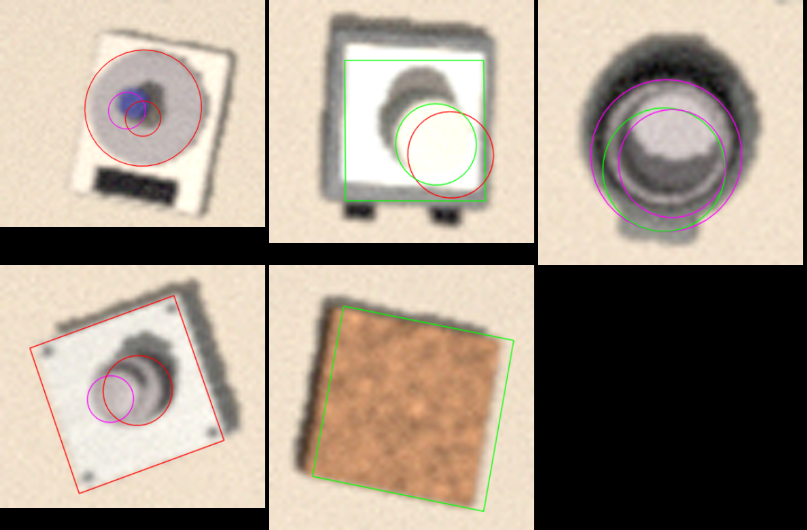

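View pics/side_a.png

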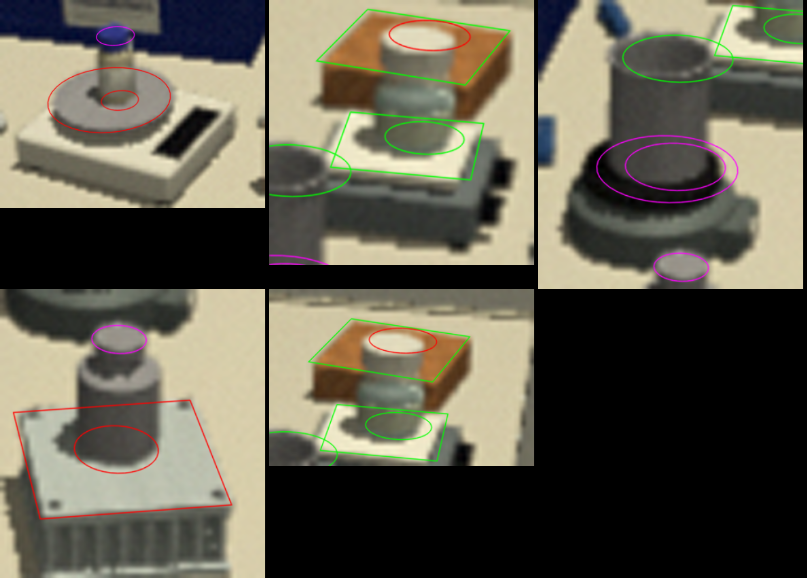

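```bash
sed -i 's/^I=.*/I=dict(balance=(.637,.2035),hotplate=(.436,-.148),shaker=(.476,.0365),cooler=(.428,.238),cork=(.444,-.315))/; s/^O=.*/O=dict(weight=(.43,.232),beaker=(.477,.033),jar=(.427,-.157),vial=(.634,.2035))/; s/hotplate=.0,cooler/hotplate=-.05,cooler/; s/1.8 if/1.15 if/' scene.py
python3 - <<'E'
from scene import *
go("b")
E
```

```text
(530, 807, 3)
(578, 807, 3)
```

View pics/top_b.png

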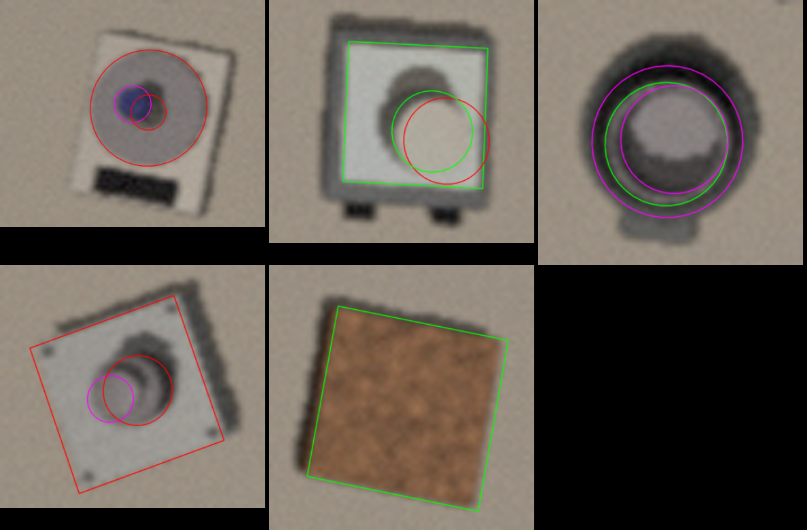

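View pics/side_b.png

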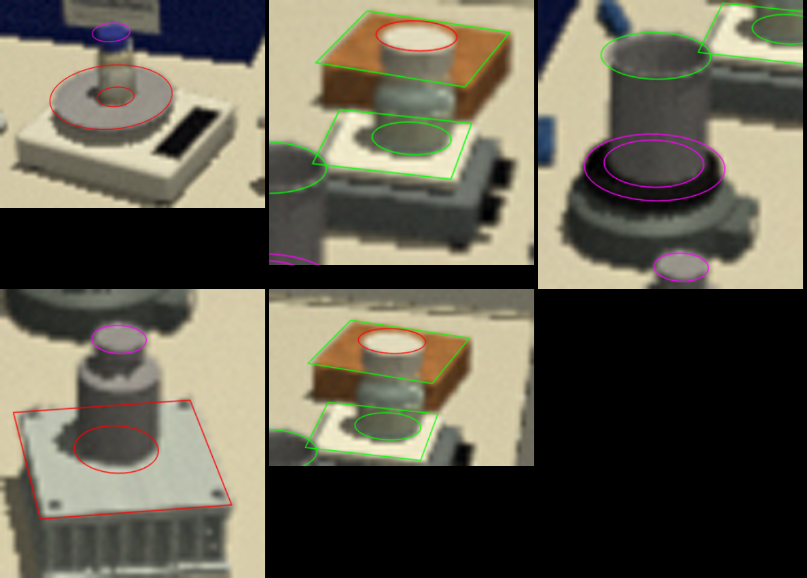

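```bash
python3 - <<'E'
from h import *
b=ray("side",(250.9,265.8),0);print("corner",b)
for z in(.06,.08,.1,.12,.14): print(z,ray("side",(214.5,266.7),z))
print("top left edge/front edge at z .1",ray("top",(215,231.6),.1),ray("top",(215,231.6),.0))
s=telemetry.get_state();r=R.from_euler("xyz",s["ee_rot"]).as_matrix();print(r)
E
```

```text
corner [0.58124258 0.07952289 0.        ]
0.06 [ 0.60246072 -0.01332499  0.06      ]
0.08 [0.59113151 0.02650996 0.08      ]
0.1 [0.57980231 0.06634491 0.1       ]
0.12 [0.56847311 0.10617986 0.12      ]
0.14 [0.5571439  0.14601481 0.14      ]
top left edge/front edge at z .1 [0.57855403 0.09015206 0.1       ] [0.58506708 0.10194966 0.        ]
[[ 6.66914324e-07  9.60270657e-01 -2.79070359e-01]
 [-1.02206427e-04 -2.79070357e-01 -9.60270652e-01]
 [-9.99999995e-01  2.91632026e-05  9.79597171e-05]]
```

>>> play_rows:
  steps:
    - {"gripper":1,"ax":-0.9}
    - {"gripper":1,"ax":-0.9}
    - {"gripper":1,"ax":-0.9}
    - {"ty":0.57,"tz":0.98,"gripper":1}
    - {"ty":0.57,"tz":0.98,"gripper":1}
    - {"ty":0.57,"tz":0.98,"gripper":1}
    - {"ty":0.57,"tz":0.98,"gripper":1}
    - {"ty":0.57,"tz":0.98,"gripper":1}
    - {"ty":0.57,"tz":0.98,"gripper":1}
    - {"ty":0.57,"tz":0.98,"gripper":1}
    - {"ty":0.57,"tz":0.98,"gripper":1}
    - {"ty":0.57,"tz":0.98,"gripper":1}
    - {"ty":0.57,"tz":0.98,"gripper":1}
    - {"ty":0.57,"tz":0.98,"gripper":1}
    - {"ty":0.57,"tz":0.98,"gripper":1}
    - {"ty":0.57,"tz":0.98,"gripper":1}
    - {"ty":0.57,"tz":0.98,"gripper":1}
    - {"ty":0.57,"tz":0.98,"gripper":1}
    - {"ty":0.57,"tz":0.98,"gripper":1}
    - {"ty":0.57,"tz":0.98,"gripper":1}
  newtons: 20

```text
invalid input
```

>>> play_rows:
  steps:
    - {"gripper":1,"tx":0,"ty":0,"tz":0,"ax":-0.9,"ay":0,"az":0}
    - {"gripper":1,"tx":0,"ty":0,"tz":0,"ax":-0.9,"ay":0,"az":0}
    - {"gripper":1,"tx":0,"ty":0,"tz":0,"ax":-0.9,"ay":0,"az":0}
  newtons: 20

```text
t: 1.6
eef_pos: [0.1884, 0.6482, 0.4047]
ee_rot: [2.711, 1.571, 1.145]
force: [0.6, -0.1, -0.3]
width: 0.0877
```

>>> play_rows:
  steps:
    - {"gripper":1,"tx":0,"ty":0.57,"tz":0.98,"ax":0,"ay":0,"az":0}
    - {"gripper":1,"tx":0,"ty":0.57,"tz":0.98,"ax":0,"ay":0,"az":0}
    - {"gripper":1,"tx":0,"ty":0.57,"tz":0.98,"ax":0,"ay":0,"az":0}
    - {"gripper":1,"tx":0,"ty":0.57,"tz":0.98,"ax":0,"ay":0,"az":0}
    - {"gripper":1,"tx":0,"ty":0.57,"tz":0.98,"ax":0,"ay":0,"az":0}
    - {"gripper":1,"tx":0,"ty":0.57,"tz":0.98,"ax":0,"ay":0,"az":0}
    - {"gripper":1,"tx":0,"ty":0.57,"tz":0.98,"ax":0,"ay":0,"az":0}
    - {"gripper":1,"tx":0,"ty":0.57,"tz":0.98,"ax":0,"ay":0,"az":0}
    - {"gripper":1,"tx":0,"ty":0.57,"tz":0.98,"ax":0,"ay":0,"az":0}
    - {"gripper":1,"tx":0,"ty":0.57,"tz":0.98,"ax":0,"ay":0,"az":0}
    - {"gripper":1,"tx":0,"ty":0.57,"tz":0.98,"ax":0,"ay":0,"az":0}
    - {"gripper":1,"tx":0,"ty":0.57,"tz":0.98,"ax":0,"ay":0,"az":0}
    - {"gripper":1,"tx":0,"ty":0.57,"tz":0.98,"ax":0,"ay":0,"az":0}
    - {"gripper":1,"tx":0,"ty":0.57,"tz":0.98,"ax":0,"ay":0,"az":0}
    - {"gripper":1,"tx":0,"ty":0.57,"tz":0.98,"ax":0,"ay":0,"az":0}
    - {"gripper":1,"tx":0,"ty":0.57,"tz":0.98,"ax":0,"ay":0,"az":0}
    - {"gripper":1,"tx":0,"ty":0.57,"tz":0.98,"ax":0,"ay":0,"az":0}
    - {"gripper":1,"tx":0,"ty":0,"tz":0,"ax":0,"ay":0,"az":0}

```text
t: 3.1
eef_pos: [0.4318, 0.2285, 0.4049]
ee_rot: [0.438, 1.57, -1.135]
force: [0.2, -0.4, 0.5]
width: 0.088
```

```bash
cat > w.py <<'E'
from scene import *
def wrist(tag):
    s=telemetry.get_state(); im=optics.grab_frame("wrist"); c=optics.calibration("wrist"); M=np.array(c["mount"])
    T=np.eye(4);T[:3,:3]=R.from_euler("xyz",s["ee_rot"]).as_matrix();T[:3,3]=s["eef_pos"];W=np.linalg.inv(T@M)
    b=im[:,:,::-1].copy()
    for i,P in enumerate(shapes()):
        p=(W[:3,:3]@P.T).T+W[:3,3]
        if (p[:,2]<.03).any(): continue
        u=np.c_[c["fx"]*p[:,0]/p[:,2]+c["cx"],c["fy"]*p[:,1]/p[:,2]+c["cy"]]
        cv2.polylines(b,[(u*16).astype(np.int32).reshape(-1,1,2)],False,[(0,0,255),(0,255,0),(255,0,255)][i%3],1,cv2.LINE_AA,4)
    cv2.imwrite(f"pics/w_{tag}.png",b); print(s["t"],np.round(s["eef_pos"],4),s["width"])
E
python3 -c "
from w import *
wrist('a')"
```

```text
3.1 [0.4318 0.2285 0.4049] 0.08801900974036854
```

View pics/w_a.png

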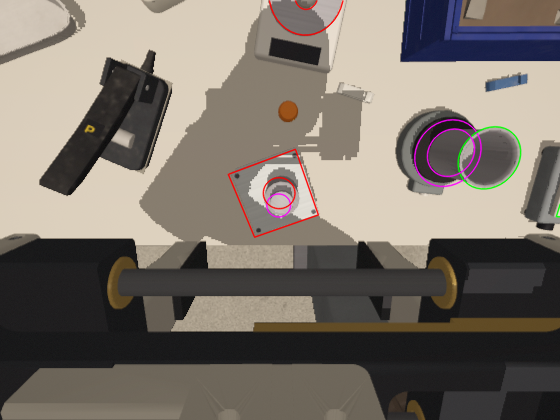

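>>> play_rows:
  steps:
    - {"gripper":1,"tx":0.9,"ty":-0.07,"tz":-0.14,"ax":0,"ay":0,"az":0}
    - {"gripper":1,"tx":0.9,"ty":0,"tz":0,"ax":0,"ay":0,"az":0}
    - {"gripper":1,"tx":0.9,"ty":0,"tz":0,"ax":0,"ay":0,"az":0}
    - {"gripper":1,"tx":0.9,"ty":0,"tz":0,"ax":0,"ay":0,"az":0}
    - {"gripper":1,"tx":0.9,"ty":0,"tz":0,"ax":0,"ay":0,"az":0}
    - {"gripper":1,"tx":0.9,"ty":0,"tz":0,"ax":0,"ay":0,"az":0}
    - {"gripper":1,"tx":0.9,"ty":0,"tz":0,"ax":0,"ay":0,"az":0}
    - {"gripper":1,"tx":0.5,"ty":0,"tz":0,"ax":0,"ay":0,"az":0}
    - {"gripper":1,"tx":0.4,"ty":0,"tz":0,"ax":0,"ay":0,"az":0}
    - {"gripper":1,"tx":0,"ty":0,"tz":0,"ax":0,"ay":0,"az":0}
    - {"gripper":0,"tx":0,"ty":0,"tz":0,"ax":0,"ay":0,"az":0}
    - {"gripper":0,"tx":0,"ty":0,"tz":0,"ax":0,"ay":0,"az":0}
    - {"gripper":0,"tx":0,"ty":0,"tz":0,"ax":0,"ay":0,"az":0}
    - {"gripper":0,"tx":0,"ty":0,"tz":0,"ax":0,"ay":0,"az":0}
    - {"gripper":0,"tx":0,"ty":0,"tz":0,"ax":0,"ay":0,"az":0}
    - {"gripper":0,"tx":0,"ty":0,"tz":0,"ax":0,"ay":0,"az":0}
    - {"gripper":0,"tx":0,"ty":0,"tz":0,"ax":0,"ay":0,"az":0}
    - {"gripper":0,"tx":0,"ty":0,"tz":0,"ax":0,"ay":0,"az":0}
    - {"gripper":0,"tx":0,"ty":0,"tz":0,"ax":0,"ay":0,"az":0}
    - {"gripper":0,"tx":0,"ty":0,"tz":0,"ax":0,"ay":0,"az":0}
  newtons: 25

```text
t: 4.82
eef_pos: [0.4286, 0.2343, 0.2248]
ee_rot: [-0.487, 1.569, -2.058]
force: [-1.6, -5.6, 5.8]
width: 0.0374
```

>>> play_rows:
  steps:
    - {"gripper":0,"tx":-0.4,"ty":0,"tz":0,"ax":0,"ay":0,"az":0}
    - {"gripper":0,"tx":-0.9,"ty":0,"tz":0,"ax":0,"ay":0,"az":0}
    - {"gripper":0,"tx":-0.9,"ty":0,"tz":0,"ax":0,"ay":0,"az":0}
    - {"gripper":0,"tx":-0.9,"ty":0,"tz":0,"ax":0,"ay":0,"az":0}
    - {"gripper":0,"tx":-0.9,"ty":0,"tz":0,"ax":0,"ay":0,"az":0}
    - {"gripper":0,"tx":-0.5,"ty":0,"tz":0.4,"ax":0,"ay":0,"az":0}
    - {"gripper":0,"tx":0,"ty":0.05,"tz":0.7,"ax":0,"ay":0,"az":0}
    - {"gripper":0,"tx":0,"ty":0.05,"tz":0.9,"ax":0,"ay":0,"az":0}
    - {"gripper":0,"tx":0,"ty":0.05,"tz":0.9,"ax":0,"ay":0,"az":0}
    - {"gripper":0,"tx":0,"ty":0.05,"tz":0.9,"ax":0,"ay":0,"az":0}
    - {"gripper":0,"tx":0,"ty":0.05,"tz":0.9,"ax":0,"ay":0,"az":0}
    - {"gripper":0,"tx":0,"ty":0.05,"tz":0.9,"ax":0,"ay":0,"az":0}
    - {"gripper":0,"tx":0,"ty":0.05,"tz":0.9,"ax":0,"ay":0,"az":0}
    - {"gripper":0,"tx":0,"ty":0.05,"tz":0.9,"ax":0,"ay":0,"az":0}
    - {"gripper":0,"tx":0,"ty":0.05,"tz":0.9,"ax":0,"ay":0,"az":0}
    - {"gripper":0,"tx":0,"ty":0.05,"tz":0.9,"ax":0,"ay":0,"az":0}
    - {"gripper":0,"tx":0,"ty":0.05,"tz":0.9,"ax":0,"ay":0,"az":0}
    - {"gripper":0,"tx":0,"ty":0.05,"tz":0.9,"ax":0,"ay":0,"az":0}
    - {"gripper":0,"tx":0,"ty":0,"tz":0.9,"ax":0,"ay":0,"az":0}
    - {"gripper":0,"tx":0,"ty":0,"tz":0.9,"ax":0,"ay":0,"az":0}

```text
t: 6.48
eef_pos: [0.4435, -0.0858, 0.3368]
ee_rot: [-2.658, 1.57, 2.054]
force: [0.3, -0.4, -3.0]
width: 0.0374
```

>>> play_rows:
  steps:
    - {"gripper":0,"tx":0,"ty":0,"tz":0.9,"ax":0,"ay":0,"az":0}
    - {"gripper":0,"tx":0,"ty":0,"tz":0.9,"ax":0,"ay":0,"az":0}
    - {"gripper":0,"tx":0,"ty":0,"tz":0.9,"ax":0,"ay":0,"az":0}
    - {"gripper":0,"tx":0,"ty":0,"tz":0.9,"ax":0,"ay":0,"az":0}
    - {"gripper":0,"tx":0,"ty":0,"tz":0.9,"ax":0,"ay":0,"az":0}
    - {"gripper":0,"tx":0,"ty":0,"tz":0.9,"ax":0,"ay":0,"az":0}
    - {"gripper":0,"tx":0,"ty":0,"tz":0.9,"ax":0,"ay":0,"az":0}
    - {"gripper":0,"tx":0,"ty":0,"tz":0.9,"ax":0,"ay":0,"az":0}
    - {"gripper":0,"tx":0,"ty":0,"tz":0.9,"ax":0,"ay":0,"az":0}
    - {"gripper":0,"tx":0,"ty":0,"tz":0.7,"ax":0,"ay":0,"az":0}
    - {"gripper":0,"tx":0.3,"ty":0,"tz":0.38,"ax":0,"ay":0,"az":0}
    - {"gripper":0,"tx":0.9,"ty":0,"tz":0,"ax":0,"ay":0,"az":0}
    - {"gripper":0,"tx":0.9,"ty":0,"tz":0,"ax":0,"ay":0,"az":0}
    - {"gripper":0,"tx":0.9,"ty":0,"tz":0,"ax":0,"ay":0,"az":0}
    - {"gripper":0,"tx":0.8,"ty":0,"tz":0,"ax":0,"ay":0,"az":0}
    - {"gripper":0,"tx":0.5,"ty":0,"tz":0,"ax":0,"ay":0,"az":0}
    - {"gripper":0,"tx":0.3,"ty":0,"tz":0,"ax":0,"ay":0,"az":0}
    - {"gripper":0,"tx":0.2,"ty":0,"tz":0,"ax":0,"ay":0,"az":0}
    - {"gripper":0,"tx":0,"ty":0,"tz":0,"ax":0,"ay":0,"az":0}
    - {"gripper":0,"tx":0,"ty":0,"tz":0,"ax":0,"ay":0,"az":0}

```text
t: 8.15
eef_pos: [0.4441, -0.3143, 0.2174]
ee_rot: [1.093, 1.57, -0.477]
force: [1.1, -0.4, -2.9]
width: 0.0374
```

Down 2 mm more, open, lift and head back towards the vial.

>>> play_rows:
  steps:
    - {"gripper":0,"tx":0.1,"ty":0,"tz":0,"ax":0,"ay":0,"az":0}
    - {"gripper":0,"tx":0,"ty":0,"tz":0,"ax":0,"ay":0,"az":0}
    - {"gripper":1,"tx":0,"ty":0,"tz":0,"ax":0,"ay":0,"az":0}
    - {"gripper":1,"tx":0,"ty":0,"tz":0,"ax":0,"ay":0,"az":0}
    - {"gripper":1,"tx":0,"ty":0,"tz":0,"ax":0,"ay":0,"az":0}
    - {"gripper":1,"tx":0,"ty":0,"tz":0,"ax":0,"ay":0,"az":0}
    - {"gripper":1,"tx":0,"ty":0,"tz":0,"ax":0,"ay":0,"az":0}
    - {"gripper":1,"tx":0,"ty":0,"tz":0,"ax":0,"ay":0,"az":0}
    - {"gripper":1,"tx":-0.4,"ty":0,"tz":0,"ax":0,"ay":0,"az":0}
    - {"gripper":1,"tx":-0.9,"ty":0,"tz":0,"ax":0,"ay":0,"az":0}
    - {"gripper":1,"tx":-0.9,"ty":0,"tz":0,"ax":0,"ay":0,"az":0}
    - {"gripper":1,"tx":-0.9,"ty":0,"tz":0,"ax":0,"ay":0,"az":0}
    - {"gripper":1,"tx":-0.9,"ty":0,"tz":0,"ax":0,"ay":0,"az":0}
    - {"gripper":1,"tx":-0.9,"ty":0,"tz":0,"ax":0,"ay":0,"az":0}
    - {"gripper":1,"tx":-0.5,"ty":0,"tz":-0.9,"ax":0,"ay":0,"az":0}
    - {"gripper":1,"tx":0,"ty":0,"tz":-0.9,"ax":0,"ay":0,"az":0}
    - {"gripper":1,"tx":0,"ty":0,"tz":-0.9,"ax":0,"ay":0,"az":0}
    - {"gripper":1,"tx":0,"ty":0,"tz":-0.9,"ax":0,"ay":0,"az":0}
    - {"gripper":1,"tx":0,"ty":0,"tz":-0.9,"ax":0,"ay":0,"az":0}
    - {"gripper":1,"tx":0,"ty":0,"tz":-0.9,"ax":0,"ay":0,"az":0}

```text
t: 9.82
eef_pos: [0.4435, -0.1784, 0.3506]
ee_rot: [1.509, 1.57, -0.062]
force: [0.2, 0.8, 0.3]
width: 0.0876
```

```bash
cat > snap.py <<'E'
from scene import *
import sys
def snap(tag):
    a=optics.grab_frame("top")[110:310,140:440]; b=optics.grab_frame("side")[150:310,190:390]
    a=cv2.resize(np.clip(a*1.5,0,255).astype(np.uint8),(480,320),interpolation=2); b=cv2.resize(b,(400,320),interpolation=2)
    m=cv2.resize(np.hstack([a,b]),(800,291)); cv2.imwrite(f"pics/s_{tag}.png",m[:,:,::-1])
snap(sys.argv[1]); print(telemetry.get_state()["t"],telemetry.get_state()["eef_pos"])
E
python3 snap.py 1
```

```text
9.9167 [ 0.44355292 -0.17742295  0.35075415]
```

View pics/s_1.png

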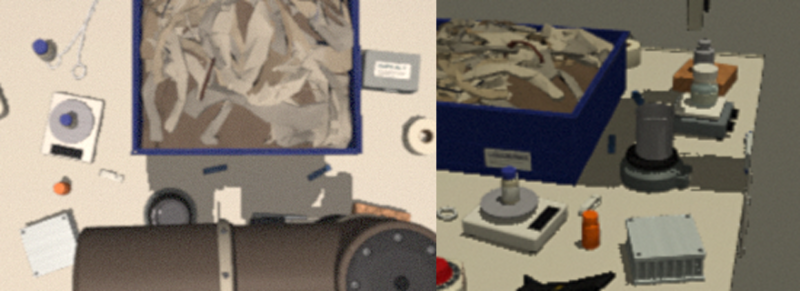

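>>> play_rows:
  steps:
    - {"gripper":1,"tx":0,"ty":0.45,"tz":-0.9,"ax":0,"ay":0,"az":0}
    - {"gripper":1,"tx":0,"ty":0.45,"tz":-0.9,"ax":0,"ay":0,"az":0}
    - {"gripper":1,"tx":0,"ty":0.45,"tz":-0.9,"ax":0,"ay":0,"az":0}
    - {"gripper":1,"tx":0,"ty":0.45,"tz":-0.9,"ax":0,"ay":0,"az":0}
    - {"gripper":1,"tx":0,"ty":0.45,"tz":-0.9,"ax":0,"ay":0,"az":0}
    - {"gripper":1,"tx":0,"ty":0.45,"tz":-0.9,"ax":0,"ay":0,"az":0}
    - {"gripper":1,"tx":0,"ty":0.45,"tz":-0.9,"ax":0,"ay":0,"az":0}
    - {"gripper":1,"tx":0,"ty":0.45,"tz":-0.9,"ax":0,"ay":0,"az":0}
    - {"gripper":1,"tx":0,"ty":0.45,"tz":-0.9,"ax":0,"ay":0,"az":0}
    - {"gripper":1,"tx":0,"ty":0.45,"tz":-0.9,"ax":0,"ay":0,"az":0}
    - {"gripper":1,"tx":0,"ty":0.45,"tz":-0.9,"ax":0,"ay":0,"az":0}
    - {"gripper":1,"tx":0,"ty":0.45,"tz":-0.9,"ax":0,"ay":0,"az":0}
    - {"gripper":1,"tx":0,"ty":0.45,"tz":-0.9,"ax":0,"ay":0,"az":0}
    - {"gripper":1,"tx":0,"ty":0.45,"tz":-0.9,"ax":0,"ay":0,"az":0}
    - {"gripper":1,"tx":0,"ty":0.45,"tz":-0.9,"ax":0,"ay":0,"az":0}
    - {"gripper":1,"tx":0,"ty":0.45,"tz":-0.9,"ax":0,"ay":0,"az":0}
    - {"gripper":1,"tx":0,"ty":0.45,"tz":-0.9,"ax":0,"ay":0,"az":0}
    - {"gripper":1,"tx":0,"ty":0,"tz":0,"ax":0,"ay":0,"az":0}
    - {"gripper":1,"tx":0,"ty":0,"tz":0,"ax":0,"ay":0,"az":0}

```text
t: 11.5
eef_pos: [0.6356, 0.2038, 0.3494]
ee_rot: [-0.891, 1.57, -2.461]
force: [-0.4, -0.7, 0.1]
width: 0.0873
```

```bash
python3 -c "
from w import *
wrist('b')"
```

```text
11.5 [0.6356 0.2038 0.3494] 0.08731415279989023
```

View pics/w_b.png

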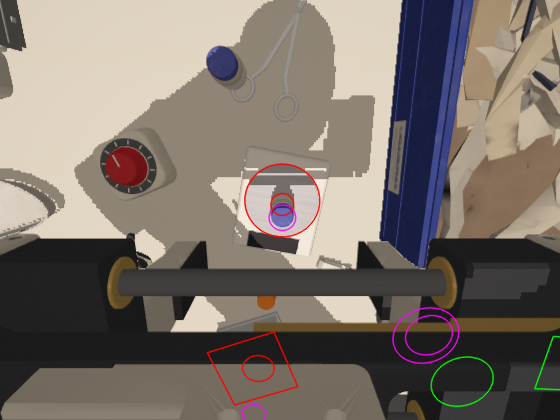

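>>> play_rows:
  steps:
    - {"gripper":1,"tx":0.9,"ty":0,"tz":0,"ax":0,"ay":0,"az":0}
    - {"gripper":1,"tx":0.9,"ty":0,"tz":0,"ax":0,"ay":0,"az":0}
    - {"gripper":1,"tx":0.9,"ty":0,"tz":0,"ax":0,"ay":0,"az":0}
    - {"gripper":1,"tx":0.9,"ty":0,"tz":0,"ax":0,"ay":0,"az":0}
    - {"gripper":1,"tx":0.8,"ty":0,"tz":0,"ax":0,"ay":0,"az":0}
    - {"gripper":1,"tx":0.5,"ty":0,"tz":0,"ax":0,"ay":0,"az":0}
    - {"gripper":1,"tx":0,"ty":0,"tz":0,"ax":0,"ay":0,"az":0}
    - {"gripper":0,"tx":0,"ty":0,"tz":0,"ax":0,"ay":0,"az":0}
    - {"gripper":0,"tx":0,"ty":0,"tz":0,"ax":0,"ay":0,"az":0}
    - {"gripper":0,"tx":0,"ty":0,"tz":0,"ax":0,"ay":0,"az":0}
    - {"gripper":0,"tx":0,"ty":0,"tz":0,"ax":0,"ay":0,"az":0}
    - {"gripper":0,"tx":0,"ty":0,"tz":0,"ax":0,"ay":0,"az":0}
    - {"gripper":0,"tx":0,"ty":0,"tz":0,"ax":0,"ay":0,"az":0}
    - {"gripper":0,"tx":0,"ty":0,"tz":0,"ax":0,"ay":0,"az":0}
    - {"gripper":0,"tx":0,"ty":0,"tz":0,"ax":0,"ay":0,"az":0}
    - {"gripper":0,"tx":0,"ty":0,"tz":0,"ax":0,"ay":0,"az":0}
    - {"gripper":0,"tx":0,"ty":0,"tz":0,"ax":0,"ay":0,"az":0}
    - {"gripper":0,"tx":0,"ty":0,"tz":0,"ax":0,"ay":0,"az":0}
  newtons: 8

```text
t: 13.05
eef_pos: [0.6351, 0.2031, 0.2271]
ee_rot: [-0.887, 1.571, -2.458]
force: [-0.1, 0.4, -0.7]
width: 0.0227
```

>>> play_rows:
  steps:
    - {"gripper":0,"tx":-0.4,"ty":0,"tz":0,"ax":0,"ay":0,"az":0}
    - {"gripper":0,"tx":-0.8,"ty":0,"tz":0,"ax":0,"ay":0,"az":0}
    - {"gripper":0,"tx":-0.8,"ty":0,"tz":0,"ax":0,"ay":0,"az":0}
    - {"gripper":0,"tx":-0.8,"ty":0,"tz":0,"ax":0,"ay":0,"az":0}
    - {"gripper":0,"tx":-0.8,"ty":-0.3,"tz":0,"ax":0,"ay":0,"az":0}
    - {"gripper":0,"tx":0,"ty":-0.8,"tz":-0.14,"ax":0,"ay":0,"az":0}
    - {"gripper":0,"tx":0,"ty":-0.8,"tz":-0.14,"ax":0,"ay":0,"az":0}
    - {"gripper":0,"tx":0,"ty":-0.8,"tz":-0.14,"ax":0,"ay":0,"az":0}
    - {"gripper":0,"tx":0,"ty":-0.8,"tz":-0.14,"ax":0,"ay":0,"az":0}
    - {"gripper":0,"tx":0,"ty":-0.8,"tz":-0.14,"ax":0,"ay":0,"az":0}
    - {"gripper":0,"tx":0,"ty":-0.8,"tz":-0.14,"ax":0,"ay":0,"az":0}
    - {"gripper":0,"tx":0,"ty":-0.8,"tz":-0.14,"ax":0,"ay":0,"az":0}
    - {"gripper":0,"tx":0,"ty":-0.8,"tz":-0.14,"ax":0,"ay":0,"az":0}
    - {"gripper":0,"tx":0,"ty":-0.8,"tz":-0.14,"ax":0,"ay":0,"az":0}
    - {"gripper":0,"tx":0,"ty":-0.5,"tz":-0.14,"ax":0,"ay":0,"az":0}
    - {"gripper":0,"tx":0,"ty":-0.3,"tz":0,"ax":0,"ay":0,"az":0}
    - {"gripper":0,"tx":0,"ty":0,"tz":0,"ax":0,"ay":0,"az":0}
    - {"gripper":0,"tx":0,"ty":0,"tz":0,"ax":0,"ay":0,"az":0}

```text
t: 14.55
eef_pos: [0.4278, 0.2383, 0.3178]
ee_rot: [2.281, 1.57, 0.711]
force: [0.4, -0.7, 0.4]
width: 0.0227
```

>>> play_rows:
  steps:
    - {"gripper":0,"tx":0.8,"ty":0,"tz":0,"ax":0,"ay":0,"az":0}
    - {"gripper":0,"tx":0.8,"ty":0,"tz":0,"ax":0,"ay":0,"az":0}
    - {"gripper":0,"tx":0.8,"ty":0,"tz":0,"ax":0,"ay":0,"az":0}
    - {"gripper":0,"tx":0.6,"ty":0,"tz":0,"ax":0,"ay":0,"az":0}
    - {"gripper":0,"tx":0.4,"ty":0,"tz":0,"ax":0,"ay":0,"az":0}
    - {"gripper":0,"tx":0.2,"ty":0,"tz":0,"ax":0,"ay":0,"az":0}
    - {"gripper":0,"tx":0.04,"ty":0,"tz":0,"ax":0,"ay":0,"az":0}
    - {"gripper":0,"tx":0,"ty":0,"tz":0,"ax":0,"ay":0,"az":0}
    - {"gripper":0,"tx":0,"ty":0,"tz":0,"ax":0,"ay":0,"az":0}
    - {"gripper":0.5,"tx":0,"ty":0,"tz":0,"ax":0,"ay":0,"az":0}
    - {"gripper":0.8,"tx":0,"ty":0,"tz":0,"ax":0,"ay":0,"az":0}
    - {"gripper":1,"tx":0,"ty":0,"tz":0,"ax":0,"ay":0,"az":0}
    - {"gripper":1,"tx":0,"ty":0,"tz":0,"ax":0,"ay":0,"az":0}
    - {"gripper":1,"tx":0,"ty":0,"tz":0,"ax":0,"ay":0,"az":0}
    - {"gripper":1,"tx":0,"ty":0,"tz":0,"ax":0,"ay":0,"az":0}
    - {"gripper":1,"tx":-0.4,"ty":0,"tz":0,"ax":0,"ay":0,"az":0}
    - {"gripper":1,"tx":-0.9,"ty":0,"tz":0,"ax":0,"ay":0,"az":0}
    - {"gripper":1,"tx":-0.9,"ty":0,"tz":0,"ax":0,"ay":0,"az":0}
    - {"gripper":1,"tx":-0.9,"ty":0,"tz":0,"ax":0,"ay":0,"az":0}
    - {"gripper":1,"tx":-0.9,"ty":0,"tz":0,"ax":0,"ay":0,"az":0}

```text
t: 16.22
eef_pos: [0.4274, 0.238, 0.3272]
ee_rot: [-0.565, 1.571, -2.136]
force: [0.6, 0.4, 0.1]
width: 0.0863
```

```bash
sed -i 's/^O=.*/O=dict(weight=(.444,-.315),beaker=(.477,.033),jar=(.427,-.157),vial=(.428,.238))/' scene.py; python3 -c "
from w import *
wrist('c')"; python3 snap.py 2
```

```text
16.2167 [0.4274 0.238  0.3272] 0.0862590651162506
16.3667 [0.42788598 0.23852049 0.32795937]
```

View pics/w_c.png

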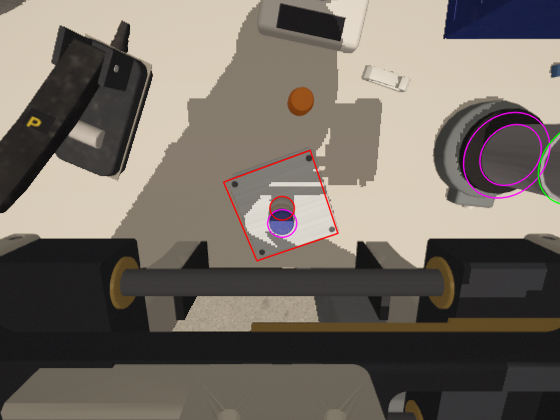

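View pics/s_2.png

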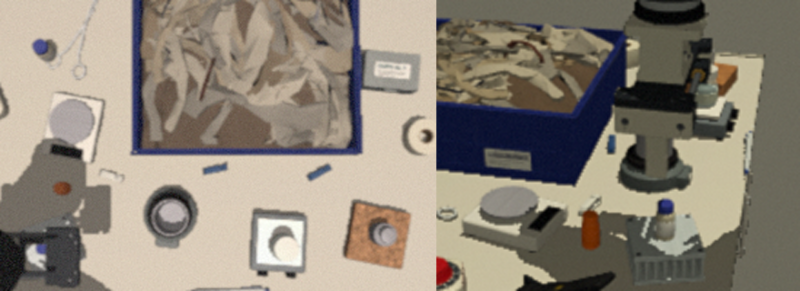

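>>> play_rows:
  steps:
    - {"gripper":1,"tx":0,"ty":0.03,"tz":0.96,"ax":0,"ay":0,"az":0}
    - {"gripper":1,"tx":0,"ty":0.03,"tz":0.96,"ax":0,"ay":0,"az":0}
    - {"gripper":1,"tx":0,"ty":0.03,"tz":0.96,"ax":0,"ay":0,"az":0}
    - {"gripper":1,"tx":0,"ty":0.03,"tz":0.96,"ax":0,"ay":0,"az":0}
    - {"gripper":1,"tx":0,"ty":0.03,"tz":0.96,"ax":0,"ay":0,"az":0}
    - {"gripper":1,"tx":0,"ty":0.03,"tz":0.96,"ax":0,"ay":0,"az":0}
    - {"gripper":1,"tx":0,"ty":0.03,"tz":0.96,"ax":0,"ay":0,"az":0}
    - {"gripper":1,"tx":0,"ty":0.03,"tz":0.96,"ax":0,"ay":0,"az":0}
    - {"gripper":1,"tx":0,"ty":0.03,"tz":0.96,"ax":0,"ay":0,"az":0}
    - {"gripper":1,"tx":0,"ty":0.03,"tz":0.96,"ax":0,"ay":0,"az":0}
    - {"gripper":1,"tx":0,"ty":0.03,"tz":0.96,"ax":0,"ay":0,"az":0}
    - {"gripper":1,"tx":0,"ty":0.03,"tz":0.96,"ax":0,"ay":0,"az":0}
    - {"gripper":1,"tx":0,"ty":0.03,"tz":0.96,"ax":0,"ay":0,"az":0}
    - {"gripper":1,"tx":0,"ty":0.03,"tz":0.96,"ax":0,"ay":0,"az":0}
    - {"gripper":1,"tx":0,"ty":0.03,"tz":0.96,"ax":0,"ay":0,"az":0}
    - {"gripper":1,"tx":0,"ty":0.03,"tz":0.96,"ax":0,"ay":0,"az":0}
    - {"gripper":1,"tx":0,"ty":0.03,"tz":0.96,"ax":0,"ay":0,"az":0}
    - {"gripper":1,"tx":0,"ty":0.03,"tz":0.96,"ax":0,"ay":0,"az":0}
    - {"gripper":1,"tx":0,"ty":0.03,"tz":0.96,"ax":0,"ay":0,"az":0}
    - {"gripper":1,"tx":0,"ty":0.03,"tz":0.96,"ax":0,"ay":0,"az":0}

```text
t: 18.03
eef_pos: [0.4421, -0.243, 0.325]
ee_rot: [-1.86, 1.569, 2.852]
force: [0.2, 0.1, 0.6]
width: 0.0878
```

>>> play_rows:
  steps:
    - {"gripper":1,"tx":0,"ty":0.03,"tz":0.96,"ax":0,"ay":0,"az":0}
    - {"gripper":1,"tx":0,"ty":0.03,"tz":0.96,"ax":0,"ay":0,"az":0}
    - {"gripper":1,"tx":0,"ty":0,"tz":0.96,"ax":0,"ay":0,"az":0}
    - {"gripper":1,"tx":0,"ty":0,"tz":0,"ax":0,"ay":0,"az":0}
    - {"gripper":1,"tx":0,"ty":0,"tz":0,"ax":0,"ay":0,"az":0}
    - {"gripper":1,"tx":0,"ty":0,"tz":0,"ax":0,"ay":0,"az":0}

```text
t: 18.53
eef_pos: [0.4436, -0.3137, 0.3251]
ee_rot: [-2.006, 1.569, 2.706]
force: [0.4, -0.4, -0.5]
width: 0.088
```

>>> play_rows:
  steps:
    - {"gripper":1,"tx":0.9,"ty":0,"tz":0.04,"ax":0,"ay":0,"az":0}
    - {"gripper":1,"tx":0.9,"ty":0,"tz":0,"ax":0,"ay":0,"az":0}
    - {"gripper":1,"tx":0.9,"ty":0,"tz":0,"ax":0,"ay":0,"az":0}
    - {"gripper":1,"tx":0.9,"ty":0,"tz":0,"ax":0,"ay":0,"az":0}
    - {"gripper":1,"tx":0.5,"ty":0,"tz":0,"ax":0,"ay":0,"az":0}
    - {"gripper":1,"tx":0.28,"ty":0,"tz":0,"ax":0,"ay":0,"az":0}
    - {"gripper":1,"tx":0,"ty":0,"tz":0,"ax":0,"ay":0,"az":0}
    - {"gripper":0,"tx":0,"ty":0,"tz":0,"ax":0,"ay":0,"az":0}
    - {"gripper":0,"tx":0,"ty":0,"tz":0,"ax":0,"ay":0,"az":0}
    - {"gripper":0,"tx":0,"ty":0,"tz":0,"ax":0,"ay":0,"az":0}
    - {"gripper":0,"tx":0,"ty":0,"tz":0,"ax":0,"ay":0,"az":0}
    - {"gripper":0,"tx":0,"ty":0,"tz":0,"ax":0,"ay":0,"az":0}
    - {"gripper":0,"tx":0,"ty":0,"tz":0,"ax":0,"ay":0,"az":0}
    - {"gripper":0,"tx":0,"ty":0,"tz":0,"ax":0,"ay":0,"az":0}
    - {"gripper":0,"tx":0,"ty":0,"tz":0,"ax":0,"ay":0,"az":0}
    - {"gripper":0,"tx":0,"ty":0,"tz":0,"ax":0,"ay":0,"az":0}
  newtons: 25

```text
t: 19.87
eef_pos: [0.4441, -0.3148, 0.2167]
ee_rot: [2.839, 1.571, 1.268]
force: [-0.5, -0.2, -0.1]
width: 0.037
```

>>> play_rows:
  steps:
    - {"gripper":0,"tx":-0.4,"ty":0,"tz":0,"ax":0,"ay":0,"az":0}
    - {"gripper":0,"tx":-0.9,"ty":0,"tz":0,"ax":0,"ay":0,"az":0}
    - {"gripper":0,"tx":-0.9,"ty":0,"tz":0,"ax":0,"ay":0,"az":0}
    - {"gripper":0,"tx":-0.9,"ty":0,"tz":0,"ax":0,"ay":0,"az":0}
    - {"gripper":0,"tx":-0.9,"ty":0,"tz":-0.4,"ax":0,"ay":0,"az":0}
    - {"gripper":0,"tx":-0.9,"ty":0,"tz":-0.7,"ax":0,"ay":0,"az":0}
    - {"gripper":0,"tx":-0.9,"ty":0.37,"tz":-0.9,"ax":0,"ay":0,"az":0}
    - {"gripper":0,"tx":0,"ty":0.37,"tz":-0.9,"ax":0,"ay":0,"az":0}
    - {"gripper":0,"tx":0,"ty":0.37,"tz":-0.9,"ax":0,"ay":0,"az":0}
    - {"gripper":0,"tx":0,"ty":0.37,"tz":-0.9,"ax":0,"ay":0,"az":0}
    - {"gripper":0,"tx":0,"ty":0.37,"tz":-0.9,"ax":0,"ay":0,"az":0}
    - {"gripper":0,"tx":0,"ty":0.37,"tz":-0.9,"ax":0,"ay":0,"az":0}
    - {"gripper":0,"tx":0,"ty":0.37,"tz":-0.9,"ax":0,"ay":0,"az":0}
    - {"gripper":0,"tx":0,"ty":0.37,"tz":-0.9,"ax":0,"ay":0,"az":0}
    - {"gripper":0,"tx":0,"ty":0.37,"tz":-0.9,"ax":0,"ay":0,"az":0}
    - {"gripper":0,"tx":0,"ty":0.37,"tz":-0.9,"ax":0,"ay":0,"az":0}
    - {"gripper":0,"tx":0,"ty":0.37,"tz":-0.9,"ax":0,"ay":0,"az":0}
    - {"gripper":0,"tx":0,"ty":0.37,"tz":-0.9,"ax":0,"ay":0,"az":0}
    - {"gripper":0,"tx":0,"ty":0.37,"tz":-0.9,"ax":0,"ay":0,"az":0}
    - {"gripper":0,"tx":0,"ty":0.37,"tz":-0.9,"ax":0,"ay":0,"az":0}

```text
t: 21.53
eef_pos: [0.5735, 0.0287, 0.3619]
ee_rot: [-1.556, 1.57, -3.127]
force: [0.3, -0.5, -3.0]
width: 0.0369
```

>>> play_rows:
  steps:
    - {"gripper":0,"tx":0,"ty":0.37,"tz":-0.9,"ax":0,"ay":0,"az":0}
    - {"gripper":0,"tx":0,"ty":0.37,"tz":-0.9,"ax":0,"ay":0,"az":0}
    - {"gripper":0,"tx":0,"ty":0.37,"tz":-0.9,"ax":0,"ay":0,"az":0}
    - {"gripper":0,"tx":0,"ty":0.37,"tz":-0.9,"ax":0,"ay":0,"az":0}
    - {"gripper":0,"tx":0,"ty":0.37,"tz":-0.9,"ax":0,"ay":0,"az":0}
    - {"gripper":0,"tx":0,"ty":0.37,"tz":-0.9,"ax":0,"ay":0,"az":0}
    - {"gripper":0,"tx":0,"ty":0.32,"tz":-0.9,"ax":0,"ay":0,"az":0}
    - {"gripper":0,"tx":0,"ty":0,"tz":-0.5,"ax":0,"ay":0,"az":0}
    - {"gripper":0,"tx":0,"ty":0,"tz":-0.23,"ax":0,"ay":0,"az":0}
    - {"gripper":0,"tx":0,"ty":0,"tz":0,"ax":0,"ay":0,"az":0}
    - {"gripper":0,"tx":0,"ty":0,"tz":0,"ax":0,"ay":0,"az":0}
    - {"gripper":0,"tx":0,"ty":0,"tz":0,"ax":0,"ay":0,"az":0}

```text
t: 22.53
eef_pos: [0.6367, 0.2024, 0.3619]
ee_rot: [-1.035, 1.57, -2.606]
force: [0.3, -0.8, -1.9]
width: 0.0372
```

>>> play_rows:
  steps:
    - {"gripper":0,"tx":0.9,"ty":0,"tz":0,"ax":0,"ay":0,"az":0}
    - {"gripper":0,"tx":0.9,"ty":0,"tz":0,"ax":0,"ay":0,"az":0}
    - {"gripper":0,"tx":0.9,"ty":0,"tz":0,"ax":0,"ay":0,"az":0}
    - {"gripper":0,"tx":0.9,"ty":0,"tz":0,"ax":0,"ay":0,"az":0}
    - {"gripper":0,"tx":0.8,"ty":0,"tz":0,"ax":0,"ay":0,"az":0}
    - {"gripper":0,"tx":0.5,"ty":0,"tz":0,"ax":0,"ay":0,"az":0}
    - {"gripper":0,"tx":0.3,"ty":0,"tz":0,"ax":0,"ay":0,"az":0}
    - {"gripper":0,"tx":0.2,"ty":0,"tz":0,"ax":0,"ay":0,"az":0}
    - {"gripper":0,"tx":0.05,"ty":0,"tz":0,"ax":0,"ay":0,"az":0}
    - {"gripper":0,"tx":0,"ty":0,"tz":0,"ax":0,"ay":0,"az":0}
    - {"gripper":0,"tx":0,"ty":0,"tz":0,"ax":0,"ay":0,"az":0}
    - {"gripper":0,"tx":0,"ty":0,"tz":0,"ax":0,"ay":0,"az":0}

```text
t: 23.53
eef_pos: [0.6376, 0.2034, 0.2267]
ee_rot: [1.951, 1.569, 0.38]
force: [-0.1, -1.2, 2.0]
width: 0.0369
```

>>> play_rows:
  steps:
    - {"gripper":1,"tx":0,"ty":0,"tz":0,"ax":0,"ay":0,"az":0}
    - {"gripper":1,"tx":0,"ty":0,"tz":0,"ax":0,"ay":0,"az":0}
    - {"gripper":1,"tx":0,"ty":0,"tz":0,"ax":0,"ay":0,"az":0}
    - {"gripper":1,"tx":0,"ty":0,"tz":0,"ax":0,"ay":0,"az":0}
    - {"gripper":1,"tx":0,"ty":0,"tz":0,"ax":0,"ay":0,"az":0}
    - {"gripper":1,"tx":0,"ty":0,"tz":0,"ax":0,"ay":0,"az":0}
    - {"gripper":1,"tx":-0.4,"ty":0,"tz":0,"ax":0,"ay":0,"az":0}
    - {"gripper":1,"tx":-0.9,"ty":0,"tz":0,"ax":0,"ay":0,"az":0}
    - {"gripper":1,"tx":-0.9,"ty":0,"tz":0,"ax":0,"ay":0,"az":0}
    - {"gripper":1,"tx":-0.9,"ty":0,"tz":0,"ax":0,"ay":0,"az":0}
    - {"gripper":1,"tx":-0.9,"ty":0,"tz":0,"ax":0,"ay":0,"az":0}
    - {"gripper":1,"tx":-0.9,"ty":0,"tz":0,"ax":0,"ay":0,"az":0}
    - {"gripper":1,"tx":0,"ty":0,"tz":0,"ax":0,"ay":0,"az":0}

```text
t: 24.62
eef_pos: [0.6382, 0.2038, 0.3544]
ee_rot: [1.96, 1.562, 0.39]
force: [0.7, 1.1, 0.8]
width: 0.0874
```

```bash
sed -i 's/^O=.*/O=dict(weight=(.637,.2035),beaker=(.477,.033),jar=(.427,-.157),vial=(.428,.238))/' scene.py; python3 -c "
from w import *
wrist('d')"
```

```text
24.6167 [0.6382 0.2038 0.3544] 0.08743452340093438
```

View pics/w_d.png

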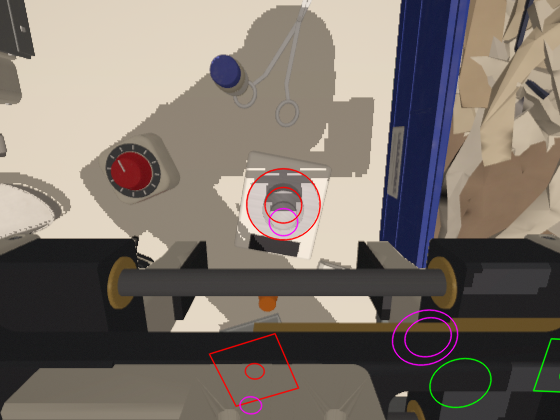

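```bash
python3 -c "
import cv2
a=cv2.imread('pics/w_d.png')[140:270,220:350];cv2.imwrite('pics/w_d2.png',cv2.resize(a,None,fx=4.5,fy=4.5,interpolation=2))"; python3 snap.py 3
```

```text
24.7667 [0.63686177 0.20329801 0.3484906 ]
```

View pics/w_d2.png

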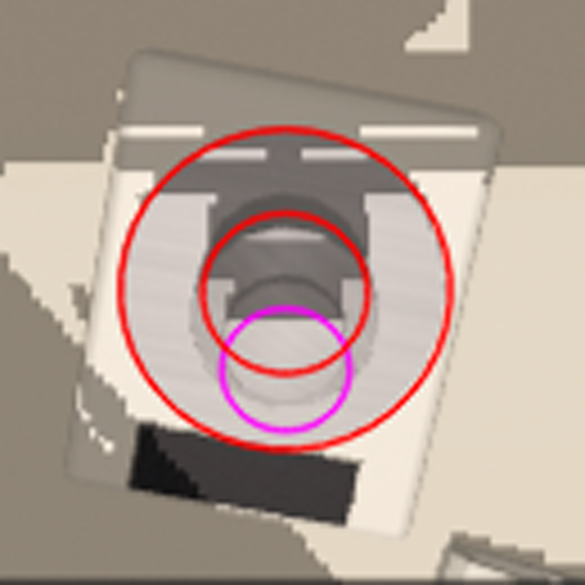

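View pics/s_3.png

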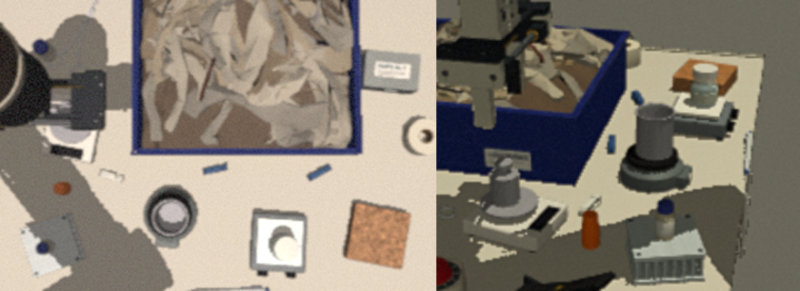

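```bash
python3 -c "
from scene import *
im=optics.grab_frame('side');cv2.imwrite('pics/z1.png',draw('side',shapes(),(195,220,285,300),7,'',1.1,im))"
```

```text
(no output)
```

View pics/z1.png

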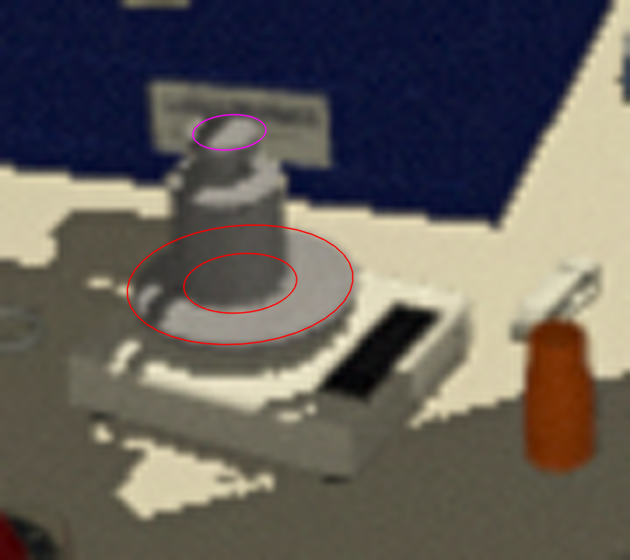

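>>> play_rows:
  steps:
    - {"gripper":1,"tx":0,"ty":-0.525,"tz":0.9,"ax":0,"ay":0,"az":0}
    - {"gripper":1,"tx":0,"ty":-0.525,"tz":0.9,"ax":0,"ay":0,"az":0}
    - {"gripper":1,"tx":0,"ty":-0.525,"tz":0.9,"ax":0,"ay":0,"az":0}
    - {"gripper":1,"tx":0,"ty":-0.525,"tz":0.9,"ax":0,"ay":0,"az":0}
    - {"gripper":1,"tx":0,"ty":-0.525,"tz":0.9,"ax":0,"ay":0,"az":0}
    - {"gripper":1,"tx":0,"ty":-0.525,"tz":0.9,"ax":0,"ay":0,"az":0}
    - {"gripper":1,"tx":0,"ty":-0.525,"tz":0.9,"ax":0,"ay":0,"az":0}
    - {"gripper":1,"tx":0,"ty":-0.525,"tz":0.9,"ax":0,"ay":0,"az":0}
    - {"gripper":1,"tx":0,"ty":-0.525,"tz":0.9,"ax":0,"ay":0,"az":0}
    - {"gripper":1,"tx":0,"ty":-0.525,"tz":0.9,"ax":0,"ay":0,"az":0}
    - {"gripper":1,"tx":0,"ty":-0.525,"tz":0.9,"ax":0,"ay":0,"az":0}
    - {"gripper":1,"tx":0,"ty":-0.525,"tz":0.9,"ax":0,"ay":0,"az":0}
    - {"gripper":1,"tx":0,"ty":-0.525,"tz":0.9,"ax":0,"ay":0,"az":0}
    - {"gripper":1,"tx":0,"ty":-0.525,"tz":0.9,"ax":0,"ay":0,"az":0}
    - {"gripper":1,"tx":0,"ty":-0.525,"tz":0.9,"ax":0,"ay":0,"az":0}
    - {"gripper":1,"tx":0,"ty":-0.525,"tz":0.9,"ax":0,"ay":0,"az":0}
    - {"gripper":1,"tx":0,"ty":0,"tz":0,"ax":0,"ay":0,"az":0}
    - {"gripper":1,"tx":0,"ty":0,"tz":0,"ax":0,"ay":0,"az":0}
    - {"gripper":1,"tx":0,"ty":0,"tz":0,"ax":0,"ay":0,"az":0}

```text
t: 26.4
eef_pos: [0.4271, -0.1566, 0.3475]
ee_rot: [-1.522, 1.57, -3.093]
force: [0.2, 0.0, 1.2]
width: 0.0879
```

```bash
python3 -c "
from w import *
wrist('e')
a=cv2.imread('pics/w_e.png')[100:260,160:460];cv2.imwrite('pics/w_e2.png',cv2.resize(a,None,fx=2.6,fy=2.6,interpolation=2))"
```

```text
26.4 [ 0.4271 -0.1566  0.3475] 0.08786689363267561
```

View pics/w_e2.png

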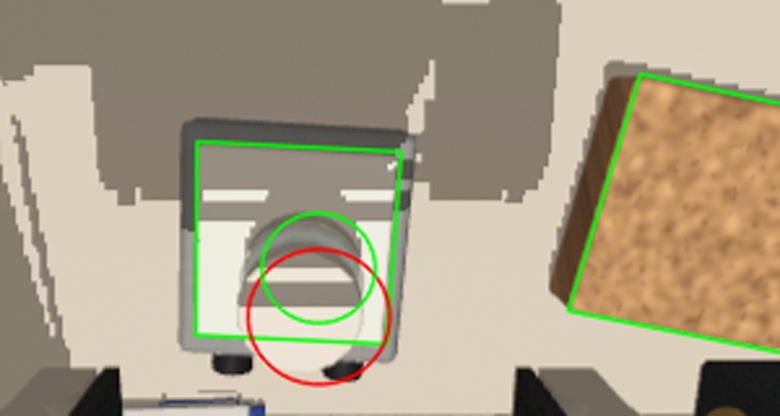

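>>> play_rows:
  steps:
    - {"gripper":1,"tx":0.9,"ty":0.12,"tz":-0.19,"ax":0,"ay":0,"az":0}
    - {"gripper":1,"tx":0.9,"ty":0,"tz":0,"ax":0,"ay":0,"az":0}
    - {"gripper":1,"tx":0.9,"ty":0,"tz":0,"ax":0,"ay":0,"az":0}
    - {"gripper":1,"tx":0.9,"ty":0,"tz":0,"ax":0,"ay":0,"az":0}
    - {"gripper":1,"tx":0.5,"ty":0,"tz":0,"ax":0,"ay":0,"az":0}
    - {"gripper":1,"tx":0.4,"ty":0,"tz":0,"ax":0,"ay":0,"az":0}
    - {"gripper":1,"tx":0,"ty":0,"tz":0,"ax":0,"ay":0,"az":0}
    - {"gripper":0,"tx":0,"ty":0,"tz":0,"ax":0,"ay":0,"az":0}
    - {"gripper":0,"tx":0,"ty":0,"tz":0,"ax":0,"ay":0,"az":0}
    - {"gripper":0,"tx":0,"ty":0,"tz":0,"ax":0,"ay":0,"az":0}
    - {"gripper":0,"tx":0,"ty":0,"tz":0,"ax":0,"ay":0,"az":0}
    - {"gripper":0,"tx":0,"ty":0,"tz":0,"ax":0,"ay":0,"az":0}
    - {"gripper":0,"tx":0,"ty":0,"tz":0,"ax":0,"ay":0,"az":0}
    - {"gripper":0,"tx":0,"ty":0,"tz":0,"ax":0,"ay":0,"az":0}
    - {"gripper":0,"tx":0,"ty":0,"tz":0,"ax":0,"ay":0,"az":0}
  newtons: 15

```text
t: 27.7
eef_pos: [0.4301, -0.1519, 0.2357]
ee_rot: [1.71, 1.57, 0.139]
force: [-0.7, 0.3, 3.2]
width: 0.0433
```

>>> play_rows:
  steps:
    - {"gripper":0,"tx":-0.4,"ty":0,"tz":0,"ax":0,"ay":0,"az":0}
    - {"gripper":0,"tx":-0.8,"ty":0,"tz":0,"ax":0,"ay":0,"az":0}
    - {"gripper":0,"tx":-0.8,"ty":0,"tz":0,"ax":0,"ay":0,"az":0}
    - {"gripper":0,"tx":-0.8,"ty":0,"tz":0.4,"ax":0,"ay":0,"az":0}
    - {"gripper":0,"tx":-0.4,"ty":0.1,"tz":0.7,"ax":0,"ay":0,"az":0}
    - {"gripper":0,"tx":0,"ty":0.1,"tz":0.9,"ax":0,"ay":0,"az":0}
    - {"gripper":0,"tx":0,"ty":0.1,"tz":0.9,"ax":0,"ay":0,"az":0}
    - {"gripper":0,"tx":0,"ty":0.1,"tz":0.9,"ax":0,"ay":0,"az":0}
    - {"gripper":0,"tx":0,"ty":0.1,"tz":0.9,"ax":0,"ay":0,"az":0}
    - {"gripper":0,"tx":0,"ty":0.06,"tz":0.9,"ax":0,"ay":0,"az":0}
    - {"gripper":0,"tx":0,"ty":0,"tz":0.6,"ax":0,"ay":0,"az":0}
    - {"gripper":0,"tx":0,"ty":0,"tz":0.32,"ax":0,"ay":0,"az":0}
    - {"gripper":0,"tx":0.8,"ty":0,"tz":0,"ax":0,"ay":0,"az":0}
    - {"gripper":0,"tx":0.8,"ty":0,"tz":0,"ax":0,"ay":0,"az":0}
    - {"gripper":0,"tx":0.8,"ty":0,"tz":0,"ax":0,"ay":0,"az":0}
    - {"gripper":0,"tx":0.6,"ty":0,"tz":0,"ax":0,"ay":0,"az":0}
    - {"gripper":0,"tx":0.4,"ty":0,"tz":0,"ax":0,"ay":0,"az":0}
    - {"gripper":0,"tx":0.15,"ty":0,"tz":0,"ax":0,"ay":0,"az":0}
    - {"gripper":0,"tx":0,"ty":0,"tz":0,"ax":0,"ay":0,"az":0}
    - {"gripper":0,"tx":0,"ty":0,"tz":0,"ax":0,"ay":0,"az":0}

```text
t: 29.37
eef_pos: [0.4444, -0.3148, 0.2271]
ee_rot: [1.088, 1.57, -0.482]
force: [-0.2, -0.8, -1.7]
width: 0.043
```

>>> play_rows:
  steps:
    - {"gripper":0,"tx":0.06,"ty":0,"tz":0,"ax":0,"ay":0,"az":0}
    - {"gripper":0,"tx":0,"ty":0,"tz":0,"ax":0,"ay":0,"az":0}
    - {"gripper":1,"tx":0,"ty":0,"tz":0,"ax":0,"ay":0,"az":0}
    - {"gripper":1,"tx":0,"ty":0,"tz":0,"ax":0,"ay":0,"az":0}
    - {"gripper":1,"tx":0,"ty":0,"tz":0,"ax":0,"ay":0,"az":0}
    - {"gripper":1,"tx":0,"ty":0,"tz":0,"ax":0,"ay":0,"az":0}
    - {"gripper":1,"tx":0,"ty":0,"tz":0,"ax":0,"ay":0,"az":0}
    - {"gripper":1,"tx":0,"ty":0,"tz":0,"ax":0,"ay":0,"az":0}
    - {"gripper":1,"tx":-0.4,"ty":0,"tz":0,"ax":0,"ay":0,"az":0}
    - {"gripper":1,"tx":-0.9,"ty":0,"tz":0,"ax":0,"ay":0,"az":0}
    - {"gripper":1,"tx":-0.9,"ty":0,"tz":0,"ax":0,"ay":0,"az":0}
    - {"gripper":1,"tx":-0.9,"ty":0,"tz":0,"ax":0,"ay":0,"az":0}
    - {"gripper":1,"tx":-0.9,"ty":0,"tz":0,"ax":0,"ay":0,"az":0}
    - {"gripper":1,"tx":-0.9,"ty":0,"tz":-0.4,"ax":0,"ay":0,"az":0}
    - {"gripper":1,"tx":0,"ty":0.08,"tz":-0.9,"ax":0,"ay":0,"az":0}
    - {"gripper":1,"tx":0,"ty":0.08,"tz":-0.9,"ax":0,"ay":0,"az":0}
    - {"gripper":1,"tx":0,"ty":0.09,"tz":-0.9,"ax":0,"ay":0,"az":0}
    - {"gripper":1,"tx":0,"ty":0.09,"tz":-0.9,"ax":0,"ay":0,"az":0}
    - {"gripper":1,"tx":0,"ty":0.09,"tz":-0.9,"ax":0,"ay":0,"az":0}
    - {"gripper":1,"tx":0,"ty":0.09,"tz":-0.9,"ax":0,"ay":0,"az":0}

```text
t: 31.03
eef_pos: [0.4569, -0.1689, 0.3486]
ee_rot: [1.499, 1.57, -0.072]
force: [-0.4, 0.5, 0.4]
width: 0.0878
```

>>> play_rows:
  steps:
    - {"gripper":1,"tx":0,"ty":0.09,"tz":-0.9,"ax":0,"ay":0,"az":0}
    - {"gripper":1,"tx":0,"ty":0.09,"tz":-0.9,"ax":0,"ay":0,"az":0}
    - {"gripper":1,"tx":0,"ty":0.09,"tz":-0.9,"ax":0,"ay":0,"az":0}
    - {"gripper":1,"tx":0,"ty":0.09,"tz":-0.9,"ax":0,"ay":0,"az":0}
    - {"gripper":1,"tx":0,"ty":0.09,"tz":-0.9,"ax":0,"ay":0,"az":0}
    - {"gripper":1,"tx":0,"ty":0.09,"tz":-0.9,"ax":0,"ay":0,"az":0}
    - {"gripper":1,"tx":0,"ty":0.09,"tz":-0.9,"ax":0,"ay":0,"az":0}
    - {"gripper":1,"tx":0,"ty":0.09,"tz":-0.9,"ax":0,"ay":0,"az":0}
    - {"gripper":1,"tx":0,"ty":0.09,"tz":-0.9,"ax":0,"ay":0,"az":0}
    - {"gripper":1,"tx":0,"ty":0,"tz":0,"ax":0,"ay":0,"az":0}
    - {"gripper":1,"tx":0,"ty":0,"tz":0,"ax":0,"ay":0,"az":0}
    - {"gripper":1,"tx":0,"ty":0,"tz":0,"ax":0,"ay":0,"az":0}

```text
t: 32.03
eef_pos: [0.4772, 0.0326, 0.3481]
ee_rot: [1.968, 1.571, 0.398]
force: [0.3, -0.5, 0.2]
width: 0.0877
```

```bash
sed -i 's/^O=.*/O=dict(weight=(.637,.2035),beaker=(.477,.033),jar=(.444,-.315),vial=(.428,.238))/' scene.py;python3 -c "
from w import *
wrist('f')
a=cv2.imread('pics/w_f.png')[80:260,160:460];cv2.imwrite('pics/w_f2.png',cv2.resize(a,None,fx=2.6,fy=2.6,interpolation=2))"; python3 snap.py 4
```

```text
32.0333 [0.4772 0.0326 0.3481] 0.0877439911154339
32.1833 [0.47718953 0.03196672 0.34787481]
```

View pics/w_f2.png

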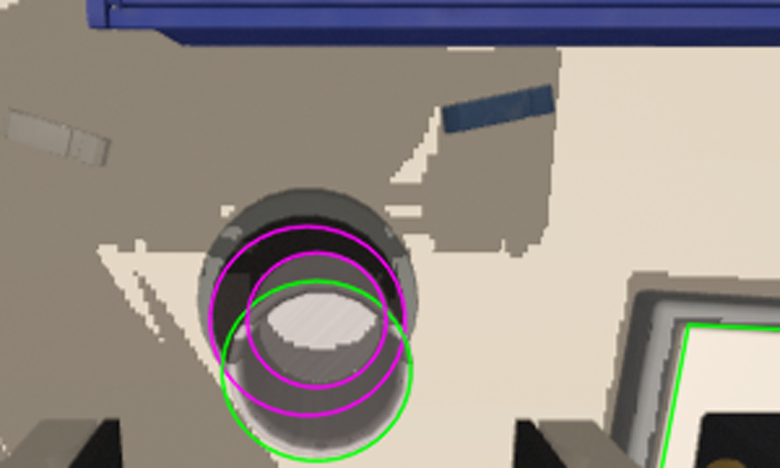

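View pics/s_4.png

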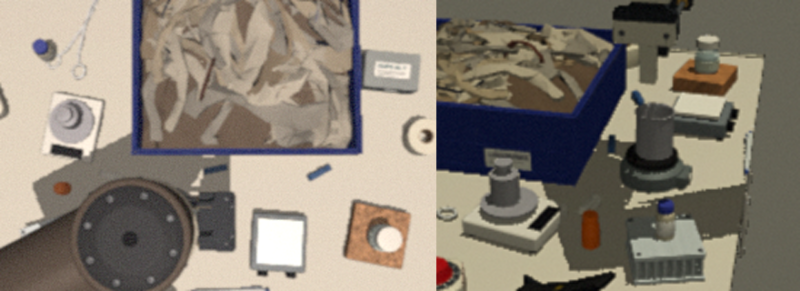

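>>> play_rows:
  steps:
    - {"gripper":1,"tx":0.9,"ty":0.08,"tz":0.02,"ax":0,"ay":0,"az":0}
    - {"gripper":1,"tx":0.9,"ty":0,"tz":0,"ax":0,"ay":0,"az":0}
    - {"gripper":1,"tx":0.9,"ty":0,"tz":0,"ax":0,"ay":0,"az":0}
    - {"gripper":1,"tx":0.9,"ty":0,"tz":0,"ax":0,"ay":0,"az":0}
    - {"gripper":1,"tx":0.6,"ty":0,"tz":0,"ax":0,"ay":0,"az":0}
    - {"gripper":1,"tx":0.48,"ty":0,"tz":0,"ax":0,"ay":0,"az":0}
    - {"gripper":1,"tx":0,"ty":0,"tz":0,"ax":0,"ay":0,"az":0}
    - {"gripper":0,"tx":0,"ty":0,"tz":0,"ax":0,"ay":0,"az":0}
    - {"gripper":0,"tx":0,"ty":0,"tz":0,"ax":0,"ay":0,"az":0}
    - {"gripper":0,"tx":0,"ty":0,"tz":0,"ax":0,"ay":0,"az":0}
    - {"gripper":0,"tx":0,"ty":0,"tz":0,"ax":0,"ay":0,"az":0}
    - {"gripper":0,"tx":0,"ty":0,"tz":0,"ax":0,"ay":0,"az":0}
    - {"gripper":0,"tx":0,"ty":0,"tz":0,"ax":0,"ay":0,"az":0}
    - {"gripper":0,"tx":0,"ty":0,"tz":0,"ax":0,"ay":0,"az":0}
  newtons: 15

```text
t: 33.35
eef_pos: [0.4795, 0.0322, 0.2312]
ee_rot: [1.802, 1.57, 0.232]
force: [-2.2, -0.3, 5.2]
width: 0.0537
```

>>> play_rows:
  steps:
    - {"gripper":0,"tx":-0.4,"ty":0,"tz":0,"ax":0,"ay":0,"az":0}
    - {"gripper":0,"tx":-0.8,"ty":0,"tz":0,"ax":0,"ay":0,"az":0}
    - {"gripper":0,"tx":-0.8,"ty":0,"tz":0,"ax":0,"ay":0,"az":0}
    - {"gripper":0,"tx":-0.8,"ty":0,"tz":0,"ax":0,"ay":0,"az":0}
    - {"gripper":0,"tx":-0.8,"ty":0,"tz":0.3,"ax":0,"ay":0,"az":0}
    - {"gripper":0,"tx":0,"ty":-0.22,"tz":0.7,"ax":0,"ay":0,"az":0}
    - {"gripper":0,"tx":0,"ty":-0.22,"tz":0.9,"ax":0,"ay":0,"az":0}
    - {"gripper":0,"tx":0,"ty":-0.22,"tz":0.9,"ax":0,"ay":0,"az":0}
    - {"gripper":0,"tx":0,"ty":-0.22,"tz":0.9,"ax":0,"ay":0,"az":0}
    - {"gripper":0,"tx":0,"ty":-0.22,"tz":0.9,"ax":0,"ay":0,"az":0}
    - {"gripper":0,"tx":0,"ty":-0.22,"tz":0.9,"ax":0,"ay":0,"az":0}
    - {"gripper":0,"tx":0,"ty":-0.22,"tz":0.9,"ax":0,"ay":0,"az":0}
    - {"gripper":0,"tx":0,"ty":-0.22,"tz":0.5,"ax":0,"ay":0,"az":0}
    - {"gripper":0,"tx":0,"ty":0,"tz":0.3,"ax":0,"ay":0,"az":0}
    - {"gripper":0,"tx":0,"ty":0,"tz":0,"ax":0,"ay":0,"az":0}
    - {"gripper":0,"tx":0,"ty":0,"tz":0,"ax":0,"ay":0,"az":0}
    - {"gripper":0,"tx":0,"ty":0,"tz":0,"ax":0,"ay":0,"az":0}

```text
t: 34.77
eef_pos: [0.4356, -0.1474, 0.3206]
ee_rot: [2.328, 1.571, 0.757]
force: [0.3, 0.5, -1.8]
width: 0.0536
```

```bash
python3 -c "
from w import *
wrist('g')"; python3 -c "
from scene import *
im=optics.grab_frame('side');cv2.imwrite('pics/z2.png',draw('side',shapes(),(290,150,370,220),8,'',1.1,im))"
```

```text
34.7667 [ 0.4356 -0.1474  0.3206] 0.05358151773209755
```

View pics/w_g.png

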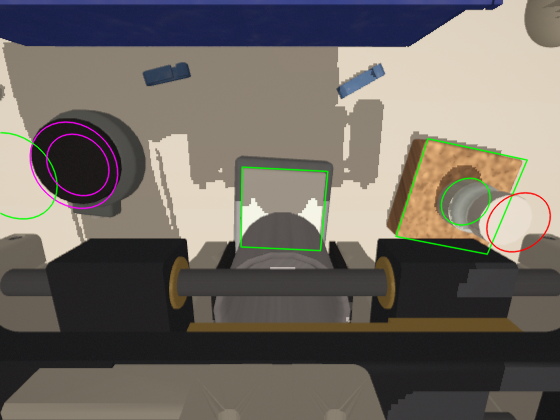

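View pics/z2.png

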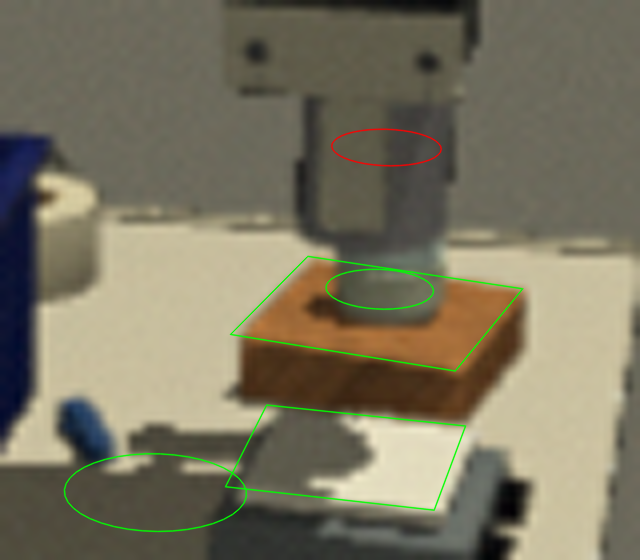

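>>> play_rows:
  steps:
    - {"gripper":0,"tx":0.8,"ty":0,"tz":0,"ax":0,"ay":0,"az":0}
    - {"gripper":0,"tx":0.8,"ty":0,"tz":0,"ax":0,"ay":0,"az":0}
    - {"gripper":0,"tx":0.8,"ty":0,"tz":0,"ax":0,"ay":0,"az":0}
    - {"gripper":0,"tx":0.6,"ty":0,"tz":0,"ax":0,"ay":0,"az":0}
    - {"gripper":0,"tx":0.4,"ty":0,"tz":0,"ax":0,"ay":0,"az":0}
    - {"gripper":0,"tx":0.15,"ty":0,"tz":0,"ax":0,"ay":0,"az":0}
    - {"gripper":0,"tx":0.04,"ty":0,"tz":0,"ax":0,"ay":0,"az":0}
    - {"gripper":0,"tx":0,"ty":0,"tz":0,"ax":0,"ay":0,"az":0}
    - {"gripper":0,"tx":0,"ty":0,"tz":0,"ax":0,"ay":0,"az":0}
    - {"gripper":0,"tx":0,"ty":0,"tz":0,"ax":0,"ay":0,"az":0}

```text
t: 35.7
eef_pos: [0.4357, -0.1475, 0.2313]
ee_rot: [1.59, 1.57, 0.02]
force: [-0.9, 0.3, -1.0]
width: 0.0538
```

>>> play_rows:
  steps:
    - {"gripper":1,"tx":0,"ty":0,"tz":0,"ax":0,"ay":0,"az":0}
    - {"gripper":1,"tx":0,"ty":0,"tz":0,"ax":0,"ay":0,"az":0}
    - {"gripper":1,"tx":0,"ty":0,"tz":0,"ax":0,"ay":0,"az":0}
    - {"gripper":1,"tx":0,"ty":0,"tz":0,"ax":0,"ay":0,"az":0}
    - {"gripper":1,"tx":0,"ty":0,"tz":0,"ax":0,"ay":0,"az":0}
    - {"gripper":1,"tx":0,"ty":0,"tz":0,"ax":0,"ay":0,"az":0}
    - {"gripper":1,"tx":-0.4,"ty":0,"tz":0,"ax":0,"ay":0,"az":0}
    - {"gripper":1,"tx":-0.9,"ty":0,"tz":0,"ax":0,"ay":0,"az":0}
    - {"gripper":1,"tx":-0.9,"ty":0,"tz":0,"ax":0,"ay":0,"az":0}
    - {"gripper":1,"tx":-0.9,"ty":0,"tz":0,"ax":0,"ay":0,"az":0}
    - {"gripper":1,"tx":-0.9,"ty":0,"tz":0,"ax":0,"ay":0,"az":0}
    - {"gripper":1,"tx":-0.9,"ty":0,"tz":0,"ax":0,"ay":0,"az":0}
    - {"gripper":1,"tx":0,"ty":0,"tz":0,"ax":0,"ay":0,"az":0}

```text
t: 36.78
eef_pos: [0.4365, -0.148, 0.3578]
ee_rot: [1.476, 1.564, -0.094]
force: [0.4, -0.5, 1.4]
width: 0.0872
```

```bash
sed -i 's/^O=.*/O=dict(weight=(.637,.2035),beaker=(.4355,-.148),jar=(.444,-.315),vial=(.428,.238))/' scene.py;python3 -c "
from w import *
wrist('h')"; python3 snap.py 5
```

```text
36.7833 [ 0.4365 -0.148   0.3578] 0.08722128958498038
36.9333 [ 0.43501559 -0.14782841  0.35319154]
```

View pics/w_h.png

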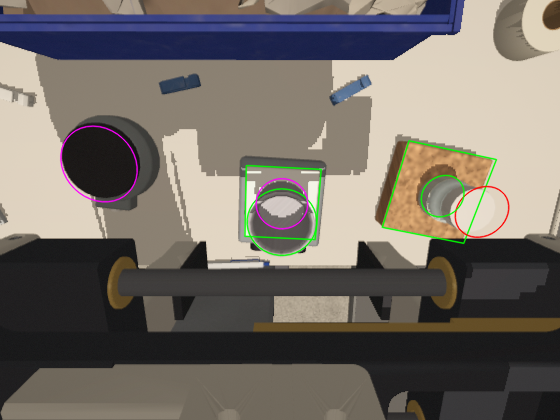

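>>> play_rows:
  steps:
    - {"gripper":1,"tx":0,"ty":0.04,"tz":0.9,"ax":0,"ay":0,"az":0}
    - {"gripper":1,"tx":0,"ty":0.05,"tz":0.9,"ax":0,"ay":0,"az":0}
    - {"gripper":1,"tx":0,"ty":0.05,"tz":0.9,"ax":0,"ay":0,"az":0}
    - {"gripper":1,"tx":0,"ty":0.05,"tz":0.9,"ax":0,"ay":0,"az":0}
    - {"gripper":1,"tx":0,"ty":0.05,"tz":0.9,"ax":0,"ay":0,"az":0}
    - {"gripper":1,"tx":0,"ty":0.05,"tz":0.9,"ax":0,"ay":0,"az":0}
    - {"gripper":1,"tx":0,"ty":0.05,"tz":0.9,"ax":0,"ay":0,"az":0}
    - {"gripper":1,"tx":0,"ty":0,"tz":0.4,"ax":0,"ay":0,"az":0}
    - {"gripper":1,"tx":0,"ty":0,"tz":0,"ax":0,"ay":0,"az":0}
    - {"gripper":1,"tx":0,"ty":0,"tz":0,"ax":0,"ay":0,"az":0}

```text
t: 37.77
eef_pos: [0.4434, -0.3154, 0.3521]
ee_rot: [-1.99, 1.568, 2.721]
force: [-0.3, 0.3, -0.5]
width: 0.0877
```

>>> play_rows:
  steps:
    - {"gripper":1,"tx":0.9,"ty":0.04,"tz":0,"ax":0,"ay":0,"az":0}
    - {"gripper":1,"tx":0.9,"ty":0,"tz":0,"ax":0,"ay":0,"az":0}
    - {"gripper":1,"tx":0.9,"ty":0,"tz":0,"ax":0,"ay":0,"az":0}
    - {"gripper":1,"tx":0.9,"ty":0,"tz":0,"ax":0,"ay":0,"az":0}
    - {"gripper":1,"tx":0.9,"ty":0,"tz":0,"ax":0,"ay":0,"az":0}
    - {"gripper":1,"tx":0.52,"ty":0,"tz":0,"ax":0,"ay":0,"az":0}
    - {"gripper":1,"tx":0,"ty":0,"tz":0,"ax":0,"ay":0,"az":0}
    - {"gripper":0,"tx":0,"ty":0,"tz":0,"ax":0,"ay":0,"az":0}
    - {"gripper":0,"tx":0,"ty":0,"tz":0,"ax":0,"ay":0,"az":0}
    - {"gripper":0,"tx":0,"ty":0,"tz":0,"ax":0,"ay":0,"az":0}
    - {"gripper":0,"tx":0,"ty":0,"tz":0,"ax":0,"ay":0,"az":0}
    - {"gripper":0,"tx":0,"ty":0,"tz":0,"ax":0,"ay":0,"az":0}
    - {"gripper":0,"tx":0,"ty":0,"tz":0,"ax":0,"ay":0,"az":0}
    - {"gripper":0,"tx":0,"ty":0,"tz":0,"ax":0,"ay":0,"az":0}
    - {"gripper":0,"tx":0,"ty":0,"tz":0,"ax":0,"ay":0,"az":0}
  newtons: 15

```text
t: 39.02
eef_pos: [0.4448, -0.3154, 0.2282]
ee_rot: [1.311, 1.57, -0.26]
force: [0.3, 0.3, 2.8]
width: 0.0431
```

>>> play_rows:
  steps:
    - {"gripper":0,"tx":-0.4,"ty":0,"tz":0,"ax":0,"ay":0,"az":0}
    - {"gripper":0,"tx":-1,"ty":0,"tz":0,"ax":0,"ay":0,"az":0}
    - {"gripper":0,"tx":-1,"ty":0,"tz":0,"ax":0,"ay":0,"az":0}
    - {"gripper":0,"tx":-1,"ty":0,"tz":0,"ax":0,"ay":0,"az":0}
    - {"gripper":0,"tx":-1,"ty":0,"tz":-0.4,"ax":0,"ay":0,"az":0}
    - {"gripper":0,"tx":-1,"ty":0,"tz":-0.7,"ax":0,"ay":0,"az":0}
    - {"gripper":0,"tx":0,"ty":0.1,"tz":-0.9,"ax":0,"ay":0,"az":0}
    - {"gripper":0,"tx":0,"ty":0.1,"tz":-0.9,"ax":0,"ay":0,"az":0}
    - {"gripper":0,"tx":0,"ty":0.1,"tz":-0.9,"ax":0,"ay":0,"az":0}
    - {"gripper":0,"tx":0,"ty":0.1,"tz":-0.9,"ax":0,"ay":0,"az":0}
    - {"gripper":0,"tx":0,"ty":0.1,"tz":-0.9,"ax":0,"ay":0,"az":0}
    - {"gripper":0,"tx":0,"ty":0.1,"tz":-0.9,"ax":0,"ay":0,"az":0}
    - {"gripper":0,"tx":0,"ty":0.1,"tz":-0.9,"ax":0,"ay":0,"az":0}
    - {"gripper":0,"tx":0,"ty":0.1,"tz":-0.9,"ax":0,"ay":0,"az":0}
    - {"gripper":0,"tx":0,"ty":0.1,"tz":-0.9,"ax":0,"ay":0,"az":0}
    - {"gripper":0,"tx":0,"ty":0.1,"tz":-0.9,"ax":0,"ay":0,"az":0}
    - {"gripper":0,"tx":0,"ty":0.1,"tz":-0.9,"ax":0,"ay":0,"az":0}
    - {"gripper":0,"tx":0,"ty":0.1,"tz":-0.9,"ax":0,"ay":0,"az":0}
    - {"gripper":0,"tx":0,"ty":0.1,"tz":-0.9,"ax":0,"ay":0,"az":0}

```text
t: 40.6
eef_pos: [0.477, 0.0056, 0.3635]
ee_rot: [2.316, 1.571, 0.745]
force: [0.3, -0.3, -0.9]
width: 0.0435
```

>>> play_rows:
  steps:
    - {"gripper":0,"tx":0,"ty":0.07,"tz":-0.8,"ax":0,"ay":0,"az":0}
    - {"gripper":0,"tx":0,"ty":0,"tz":-0.48,"ax":0,"ay":0,"az":0}
    - {"gripper":0,"tx":0,"ty":0,"tz":0,"ax":0,"ay":0,"az":0}
    - {"gripper":0,"tx":0,"ty":0,"tz":0,"ax":0,"ay":0,"az":0}
    - {"gripper":0,"tx":0,"ty":0,"tz":0,"ax":0,"ay":0,"az":0}

```text
t: 41.02
eef_pos: [0.4788, 0.0362, 0.363]
ee_rot: [-1.107, 1.571, -2.678]
force: [1.5, -0.6, -0.7]
width: 0.0434
```

```bash
python3 -c "
from w import *
wrist('i')"
```

```text
41.0167 [0.4788 0.0362 0.363 ] 0.043433591247839014
```

View pics/w_i.png

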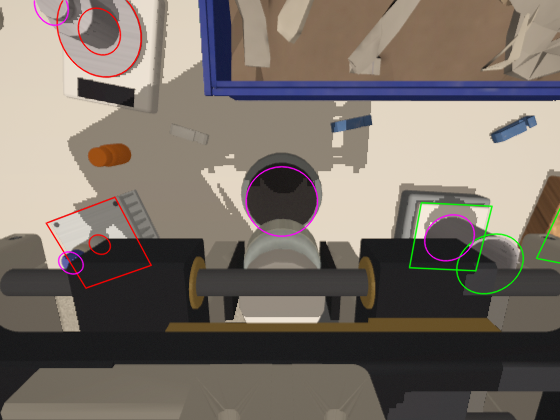

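>>> play_rows:
  steps:
    - {"gripper":0,"tx":0.9,"ty":0,"tz":0,"ax":0,"ay":0,"az":0}
    - {"gripper":0,"tx":0.9,"ty":0,"tz":0,"ax":0,"ay":0,"az":0}
    - {"gripper":0,"tx":0.9,"ty":0,"tz":0,"ax":0,"ay":0,"az":0}
    - {"gripper":0,"tx":0.9,"ty":0,"tz":0,"ax":0,"ay":0,"az":0}
    - {"gripper":0,"tx":0.7,"ty":0,"tz":0,"ax":0,"ay":0,"az":0}
    - {"gripper":0,"tx":0.4,"ty":0,"tz":0,"ax":0,"ay":0,"az":0}
    - {"gripper":0,"tx":0.2,"ty":0,"tz":0,"ax":0,"ay":0,"az":0}
    - {"gripper":0,"tx":0.1,"ty":0,"tz":0,"ax":0,"ay":0,"az":0}
    - {"gripper":0,"tx":0,"ty":0,"tz":0,"ax":0,"ay":0,"az":0}
    - {"gripper":0,"tx":0,"ty":0,"tz":0,"ax":0,"ay":0,"az":0}
    - {"gripper":0,"tx":0,"ty":0,"tz":0,"ax":0,"ay":0,"az":0}

```text
t: 41.98
eef_pos: [0.4794, 0.0365, 0.2385]
ee_rot: [2.0, 1.569, 0.429]
force: [-0.8, -0.0, -1.2]
width: 0.0432
```

>>> play_rows:
  steps:
    - {"gripper":0,"tx":0.05,"ty":0,"tz":0,"ax":0,"ay":0,"az":0}
    - {"gripper":0,"tx":0,"ty":0,"tz":0,"ax":0,"ay":0,"az":0}
    - {"gripper":1,"tx":0,"ty":0,"tz":0,"ax":0,"ay":0,"az":0}
    - {"gripper":1,"tx":0,"ty":0,"tz":0,"ax":0,"ay":0,"az":0}
    - {"gripper":1,"tx":0,"ty":0,"tz":0,"ax":0,"ay":0,"az":0}
    - {"gripper":1,"tx":0,"ty":0,"tz":0,"ax":0,"ay":0,"az":0}
    - {"gripper":1,"tx":0,"ty":0,"tz":0,"ax":0,"ay":0,"az":0}
    - {"gripper":1,"tx":0,"ty":0,"tz":0,"ax":0,"ay":0,"az":0}
    - {"gripper":1,"tx":-0.4,"ty":0,"tz":0,"ax":0,"ay":0,"az":0}
    - {"gripper":1,"tx":-0.9,"ty":0,"tz":0,"ax":0,"ay":0,"az":0}
    - {"gripper":1,"tx":-0.9,"ty":0,"tz":0,"ax":0,"ay":0,"az":0}
    - {"gripper":1,"tx":-0.9,"ty":0,"tz":0,"ax":0,"ay":0,"az":0}
    - {"gripper":1,"tx":-0.9,"ty":0,"tz":0,"ax":0,"ay":0,"az":0}
    - {"gripper":1,"tx":-0.9,"ty":0,"tz":0,"ax":0,"ay":0,"az":0}
    - {"gripper":1,"tx":-0.9,"ty":0,"tz":0,"ax":0,"ay":0,"az":0}
    - {"gripper":1,"tx":-0.9,"ty":0,"tz":0,"ax":0,"ay":0,"az":0}
    - {"gripper":1,"tx":0,"ty":0,"tz":0,"ax":0,"ay":0,"az":0}

```text
t: 43.4
eef_pos: [0.4801, 0.0368, 0.4087]
ee_rot: [1.832, 1.564, 0.262]
force: [0.2, 0.2, -0.3]
width: 0.0876
```

```bash
sed -i 's/^O=.*/O=dict(weight=(.637,.2035),beaker=(.4355,-.148),jar=(.479,.0365),vial=(.428,.238))/' scene.py;python3 -c "
from w import *
wrist('j')
go('end')"
```

```text
43.4 [0.4801 0.0368 0.4087] 0.08755900907755622
(530, 807, 3)
(578, 807, 3)
```

View pics/w_j.png

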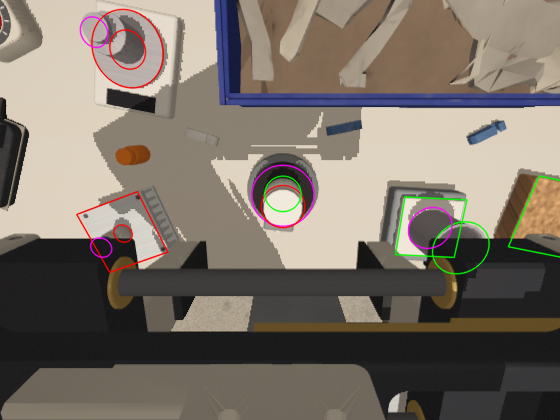

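View pics/top_end.png

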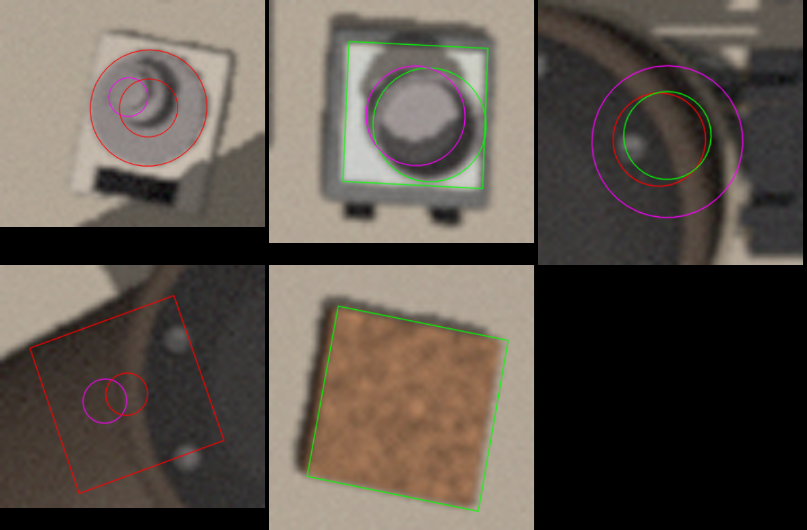

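View pics/side_end.png

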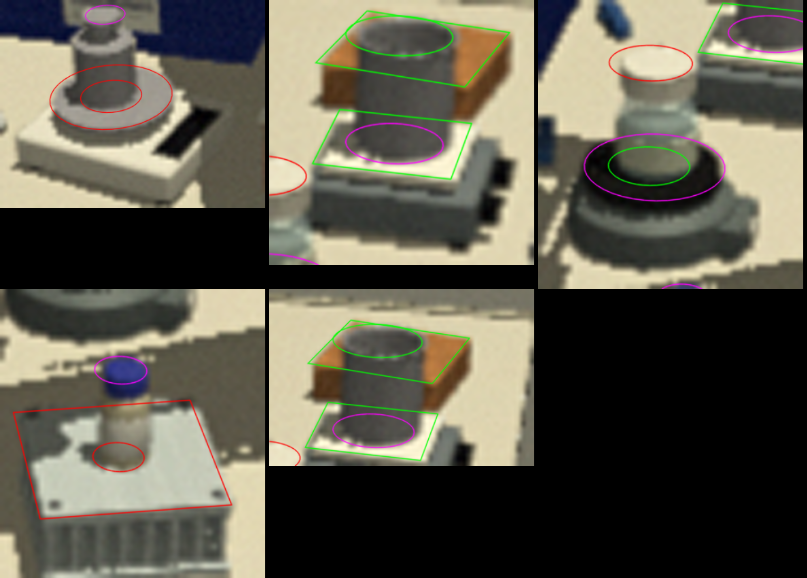

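```bash
python3 -c "
from station import job_done,telemetry
s=telemetry.get_state();print(s['t'],s['qd'],s['force'])
print(job_done())"
```

```text
43.55 [-0.00181306  0.01520926 -0.01693495 -0.00191432  0.0017242   0.00221935] [-0.08472169  0.11187965  0.09137755]
the job is handed in; nothing more can be done
None
```

I made both swaps, using the cork block for parking, and handed the job in at 43.6 s of the 141 s allowed.

- **Weight and vial:** the weight was parked on the cork, the vial went to the cooler, then the weight went to the balance.
- **Jar and beaker:** the jar was parked on the cork, the beaker went to the hotplate, then the jar went to the shaker.
- **The right vial:** I took the small blue-capped vial standing on the balance. The larger blue-capped one on the bench and the orange one were left alone.

The last pictures show all four things upright on their own instruments, let go, with the gripper raised clear and the force near zero. By the camera overlays, each axis is an estimated 5 mm or less from its instrument's centre, against the 15 mm allowed.

- **Weight offset:** the weight sits about 3 to 5 mm behind the pan's centre. I left it there.
- **Hotplate position:** the side camera first put it about 5 mm off the top camera in x. The wrist camera agreed with the top camera, so I placed the beaker by that.
- **Cooler and shaker:** the arm hid both from the top camera at the end, so the vial and jar rest on the wrist and side views.

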